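# Clamp the forming block in the ratchet vice

### The job

Stand the grooved wooden forming block, groove up and lengthwise, on the bed of the ratchet vice between the jaws, then hold the lever's crossbar and pump it in full strokes, one tooth each, until the jaw holds the block with a firm squeeze of about 35 N (20 to 50 N will do: less lets it slip under the hammer, more crushes the wood). Let the lever come back to rest and let go; move the jaw with the lever only, and leave the other things on the bench where they are.

Things in the scene. Friction and masses are not known exactly. Their poses are not given: they have to be found in the camera images.
- vice: Grey steel ratchet vice fixed to the bench, 330 x 70 mm, base plate 12 mm thick. Origin: at bench height on its centre line (plate x = -175 to 155 mm), z up. Its x axis runs lengthwise: the lever end is at +x, the fixed jaw at -x. A bridge over the rack at x = 20 mm is 78 mm high. The fixed jaw, a steel block 40 mm wide and 56 mm high, has its face anywhere from x = -140 to -120 mm (not reported).
- bed (a point): Point on the vice's flat steel bed (40 mm wide in the vice's y), on the centre line, 85 mm from the vice's origin towards the fixed jaw and 20 mm above the bench: the underside of the block goes here. The block then stands clear of both jaws, and the moving jaw later pushes it along the bed against the fixed jaw. Axes as the vice's.
- jaw: Moving jaw, a steel plate 12 mm thick, 40 mm wide, 36 mm high above the bed. Origin: middle of the lower edge of its pressing face, at bed height; the face looks along the vice's -x. At the start the face is at vice x = -48 to -40 mm. Each full lever stroke moves it one tooth, 8 mm, towards -x; it cannot go back. It is sprung (3 N/mm): each tooth past tight adds 24 N.
- lever: Steel pump lever. Origin: its pivot, at vice x = 85 mm, 18 mm up; swings in the vice's x-z plane. At rest (sprung) it leans 0.0875 rad to +x. A stroke swings it towards -x: the next tooth catches about 0.15 rad from rest, a hard stop is at 0.19. At the crossbar a free stroke takes 2 to 5 N (mostly friction); a jaw squeeze of F adds 1.7 N + 0.35 F moving, about 1.5 N + 0.2 F paused at the stroke's end.
- handle (a point): Centre of the lever's wooden crossbar: a round bar 16 mm thick, 76 mm long along the vice's y, 172 mm from the pivot, at rest at vice x = 100 mm and 189 mm above the bench. The stalk below it is 8 mm thick (vice x) and 14 mm wide (vice y). The bar can turn between the fingers as the lever swings. Its axes turn with the lever.
- block_centre (a point): Centre of the loose forming block of dark hardwood, 56 mm long (its x) x 36 mm wide (its y) x 40 mm high, about 100 g; this point is 20 mm above its underside. A groove 16 mm wide and 11 mm deep runs along its length in the top. It starts flat on the bench, groove up. In the vice its length lies along the vice's length (either way round).
- caliper: Bystander: steel caliper lying on the bench, 190 mm long, jaws 57 mm. Origin under the middle of the beam, x along it.
- tape_roll: Bystander: roll of tape lying flat, 90 mm across, 24 mm high. Origin under its centre.
- paste_jar: Bystander: small jar with a steel lid, 60 mm across, 55 mm high. Origin under its centre.
- bangle: Bystander: brass bangle lying flat, 66 mm across, 18 mm high. Origin under its centre.
There are look-alikes about, which are no part of the job. Of the things that look like the part that bears block_centre, take the one that is nearest to the robot's base at the start.

How it is judged (in metres and radians):
On the way, in this order (a step that is already met when the one before it is completed fails the run):
1. the block stands on the bed between the jaws, groove up and lengthwise, let go (y of block_centre in the frame of vice between -0.01 and 0.01 m and z of block_centre in the frame of vice between 0.036 and 0.044 m and angle between the x axis of block_centre and the x axis of vice, either way round below 0.15 rad and angle between block_centre's own z axis and vertical below 0.08 rad and x of block_centre in the frame of vice between -0.11 and -0.066 m and contact force between the fingers and block below 0.1 N), for 0.2 s.
2. the lever is swung by its held handle past the catch of a tooth and the jaw has moved on (contact force between the fingers and lever above 1 N and x of handle in the frame of vice below 0.0755 m and distance of jaw from where it was at the start of the episode above 0.004 m), for 0.05 s.
At the end, for the whole second after the job is handed in: The jaw presses the block with 18 to 54 N; the block stands on the bed (height within 4 mm, centred across the vice within 10 mm), lengthwise within 0.15 rad, upright within 0.08 rad; the lever is back at rest (crossbar within 6 mm) and let go (contact force between jaw and block between 18 and 54 N and y of block_centre in the frame of vice between -0.01 and 0.01 m and z of block_centre in the frame of vice between 0.036 and 0.044 m and angle between the x axis of block_centre and the x axis of vice, either way round below 0.15 rad and angle between block_centre's own z axis and vertical below 0.08 rad and x of handle in the frame of vice above 0.094 m and linear speed of block below 0.01 m/s and contact force between the fingers and lever below 0.1 N); the robot touches nothing.
It fails at once if the jaw squeezes the block with more than 75 N (contact force between jaw and block above 75 N).
It fails at once if the fingers push the moving jaw itself (contact force between the fingers and jaw above 4 N).
It fails at once if the caliper, tape roll, paste jar or bangle is moved by more than 30 mm (distance of any of caliper, tape_roll, paste_jar, bangle from where it was at the start of the episode above 0.03 m).
It also fails if it takes over 72 s, if anything falls off the work surface, if the arm or the gripper's body presses on something with over 40 N, if the wrist force passes 120 N, or if a joint passes its speed limit or range.

### The arm

A 6-joint arm with a two-finger parallel gripper is mounted at the origin on the work surface. World frame = base frame: x ahead of the robot, y to its left, z up, the work surface at z = 0. Lengths are in mm, angles in rad, forces in N, time in s.
With the tool pointing down it reaches from about 325 to 925 mm from the base axis. Payload 3.1 kg.
Tool frame: the origin (TCP) lies at the very end of the fingers, on their centre line; the grasp point (between the pads) lies arm.pinch_z behind it (arm.pinch_z is the distance from the TCP to the grasp point, in mm); z points along the fingers, y is the direction in which the jaws open and shut (so a half turn about z gives the same grasp; the last joint's range is limited). The gripper opens to 85 mm and grips with 20 to 120 N. Pads are 22 mm wide; open, the fingers measure 114 mm over their backs; the gripper's body (76 mm by 85 mm) begins 54 mm behind the grasp point. The pads swing forward as they close: fully open they stand 13 mm farther back than shut.
Start: joints at [1.186, 0.217, 1.613, -0, 1.311, -0.112], TCP at [168.374, 601.905, 231.3] pointing down, gripper open.
Joint ranges: [-2.75, 2.75], [-0.78, 2.1], [0.31, 2.55], [-1.13, 4.27], [0.13, 2.63], [-2.58, 2.58]. Speed limits (rad/s): [2.79, 2.79, 3.14, 3.14, 3.14, 3.14].

### API

Orientations are given as a unit quaternion [w, x, y, z].
In Python, from plant import status, imaging, order, arm gives the robot as it stands.
- The arm moves only by the tool jog_arm, never from a script. Its argument "series" is a list that holds one entry, the list of rows, each a list of 5 numbers: the finger opening in cm, from 0 to 8.54, then the shift along the tool's x, y, z in cm, then the turn about the tool's z in degrees. A call has 1 to 20 rows; each row is the pose to reach, as a shift and turn from the pose commanded when the call began, along the tool's axes at that moment; what a row does not reach only later rows make up. A row lasts 1/10 s, in which the tool goes at most 50 mm and 8.59 degrees, less where a joint would pass 70% of its speed; a pose out of reach is approached as far as the arm can. A call with a gripper value outside its range is refused whole. The fingers move at their own pace and stop on an object; "squeeze" is the grip in N (left out, the last holds). Time passes only in rows, so rows that repeat a pose let the fingers close. It gives the time, the measured TCP pose, the force and the opening at its end, in the units of the state.
- status.get_state(): the state, without advancing time (a new reading comes with each control period).
- imaging.grab_frame(name): name is "side" or "top" or "wrist"; returns a dict with "color" (420x560x3 uint8, red, green, blue), "fov_y" (degrees; the focal length in pixels is half the picture's height over the tangent of half this angle, whatever the lens; pixels are square), "cx", "cy" (the principal point, pixels), "T" (4x4, takes a point from camera to world coordinates); the wrist camera has in their place "hand_eye" (4x4, takes a point from camera to tool coordinates, whose origin is the TCP and whose axes are the flange's). Camera axes: x right, y down, z forward; pixel columns grow to the right and rows downward; lengths in mm; the calibration is good to about 2 mm. A picture is of the moment at which its call begins: read the wrist's pose just before it. There is no depth.
- order.finish_job(): hands the job in, once; it reports no verdict.
The state is a dict: "clock": time; "q": joint angles; "qvel": joint speeds; "joint_efforts": joint torques, N m; "ee_pos": TCP position; "orientation": TCP orientation; "ft_force": force on the tool from outside, world axes, zero at the start; "ft_torque": the same for the moment, N m; "width": finger opening in mm.
Only numpy, scipy, OpenCV 4.12 (cv2) and the standard library are available. Lean on these libraries where they do the work, as an engineer would, in place of code of your own. Each camera call takes 0.05 s, during which the arm holds its last target.

## Working session

There is one attempt and no reset: what is moved stays moved. The work goes in short steps, Python scripts to look and compute and a tool call to move; the robot and the scene stay as the last step left them, time stands still between calls to the robot, and variables do not carry over. Pictures are saved under pics/ and viewed, and the job is handed in when it is done.

Besides the shell and the picture viewer there is one more tool, called after "Call:" by a JSON object that holds its "api" and its "payload", one argument or row to a line. jog_arm: Moves the arm, as the interface text tells. Its arguments: {"type":"object","properties":{"series":{"type":"array"},"squeeze":{"type":"number"}},"required":["series"]}

```bash
ls; mkdir -p pics
python3 - <<'E'
from plant import status, imaging, arm
import cv2,json,numpy as np
s=status.get_state();print(s)
print([ (a,getattr(arm,a)) for a in dir(arm) if not a.startswith('_')])
for n in ["side","top","wrist"]:
    f=imaging.grab_frame(n)
    cv2.imwrite(f"pics/{n}0.png",f["color"][...,::-1])
    print(n,{k:(v.tolist() if hasattr(v,'tolist') else v) for k,v in f.items() if k!="color"})
E
```

```text
pics
{'clock': 0.0, 'q': array([ 1.18579690e+00,  2.17751559e-01,  1.61489155e+00,  3.02933071e-05,
        1.31127352e+00, -1.12179947e-01]), 'qvel': array([ 0.00064301, -0.00130511,  0.00192314,  0.00016903,  0.00323342,
        0.00046959]), 'joint_efforts': array([ 5.42671969e-04, -3.96841264e+01, -3.03853905e+01,  3.73936325e-05,
        9.55626630e-03, -2.21809881e-05]), 'ee_pos': array([168.06577603, 601.16328917, 229.99210108]), 'orientation': array([-3.00076807e-04,  1.35990868e-01,  9.90709409e-01, -1.12266601e-03]), 'ft_force': array([-0.2300132 ,  0.45468666,  0.83619729]), 'ft_torque': array([ 0.02130851,  0.01624458, -0.02323913]), 'width': 85.04795507521365}
[('Unreachable', <class 'plant.Unreachable'>), ('pinch_z', 18.700000000000003)]
side {'fov_y': 50.857894906489825, 'cx': 273.8309500617197, 'cy': 207.27716579760764, 'T': [[-0.9794401938148266, -0.15159403392764675, 0.13310204963680455, 454.9838869867947], [-0.20163763988660435, 0.7151794185610176, -0.6692239247424472, 669.4891498798381], [0.006258507884069875, -0.6823031937080966, -0.7310425315498388, 902.6677330698074], [0.0, 0.0, 0.0, 1.0]]}
top {'fov_y': 43.38238934583816, 'cx': 277.0601925596589, 'cy': 206.59484921125664, 'T': [[0.024152632767516512, -0.9906250221046483, 0.1344571155073696, 399.4298078893737], [-0.9994740477638839, -0.026838891279296263, -0.018201696662001936, -21.762401925884397], [0.021639736062967853, -0.1339467785915837, -0.9907522305440762, 1473.373794426938], [0.0, 0.0, 0.0, 1.0]]}
wrist {'fov_y': 64.40996977537226, 'cx': 280.3440296347337, 'cy': 211.04900114412038, 'hand_eye': [[-0.0008027333595936306, -0.9635472557794565, -0.26753699089850863, 65.24183964942111], [0.9999995114682982, -0.000619159903763317, -0.0007705220148473512, 0.14529930577300565], [0.0005767861953860444, -0.2675374787219331, 0.9635472820763871, -142.7563508234442], [0.0, 0.0, 0.0, 1.0]]}
```

View pics/top0.png

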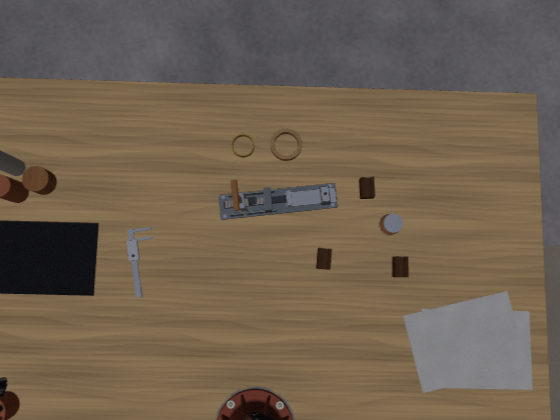

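View pics/side0.png

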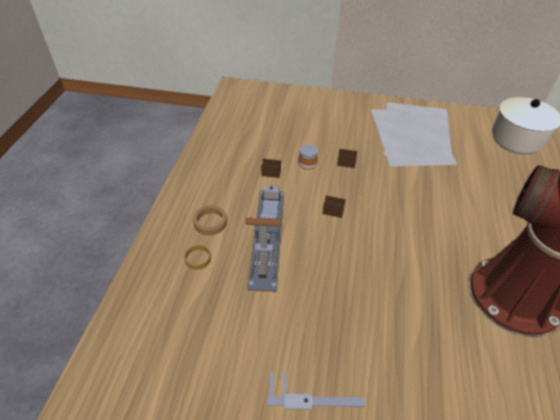

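View pics/wrist0.png

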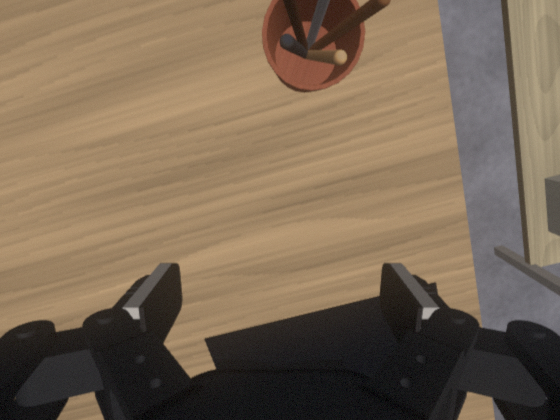

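The top view shows the vice at about (222–338, 185–218), with the lever end on the left. There are three dark blocks at (324,258), (400,266) and (367,187). The first looks nearest to the base at (255,415). Next I'll zoom in and measure.

```bash
cat > h.py <<'E'
import numpy as np,cv2
from plant import status, imaging, arm
from scipy.spatial.transform import Rotation as R
def K(f):
    h=f["color"].shape[0]; fl=h/2/np.tan(np.radians(f["fov_y"]/2)); return fl,f["cx"],f["cy"]
def Rq(q): return R.from_quat([q[1],q[2],q[3],q[0]]).as_matrix()
def grab(n):
    s=status.get_state(); f=imaging.grab_frame(n)
    if n=="wrist":
        T=np.eye(4);T[:3,:3]=Rq(s["orientation"]);T[:3,3]=s["ee_pos"]; f["T"]=T@f["hand_eye"]
    return f
def ray(f,u,v,z):
    fl,cx,cy=K(f); d=f["T"][:3,:3]@np.array([(u-cx)/fl,(v-cy)/fl,1]); o=f["T"][:3,3]
    return o+d*(z-o[2])/d[2]
def proj(f,p):
    fl,cx,cy=K(f); c=np.linalg.inv(f["T"])@np.append(p,1); return np.array([cx+fl*c[0]/c[2],cy+fl*c[1]/c[2]])
def crop(f,x0,y0,w,h,s,name):
    im=f["color"][y0:y0+h,x0:x0+w,::-1]; im=cv2.convertScaleAbs(im,alpha=1.6,beta=15)
    cv2.imwrite("pics/"+name,cv2.resize(im,None,fx=s,fy=s,interpolation=cv2.INTER_CUBIC))
E
python3 - <<'E'
from h import *
f=grab("top"); crop(f,210,170,200,110,4,"topz.png")
for uv in [(324,258),(400,266),(367,187)]:
    p=ray(f,*uv,40); print(p,np.hypot(*p[:2]))
g=grab("side"); crop(g,235,150,130,145,4,"sidez.png")
E
```

```text
[ 456.87031387 -178.67986598   40.        ] 490.56801588111284
[ 440.41275682 -385.5035332    40.        ] 585.3002396054588
[ 655.33874678 -295.38347008   40.        ] 718.8325725955452
```

View pics/topz.png

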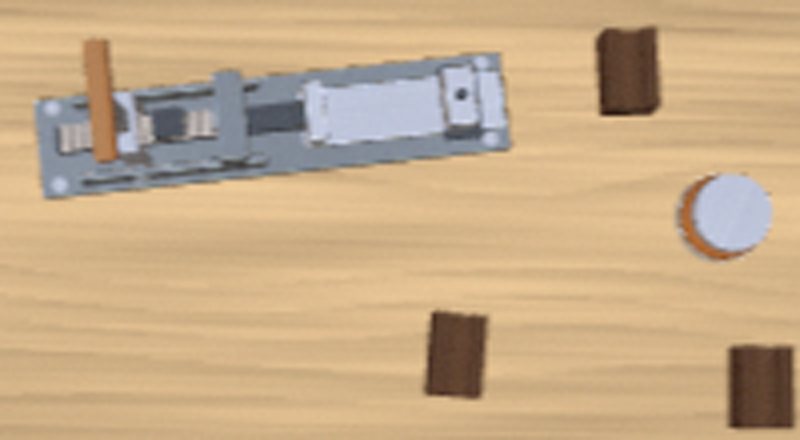

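View pics/sidez.png

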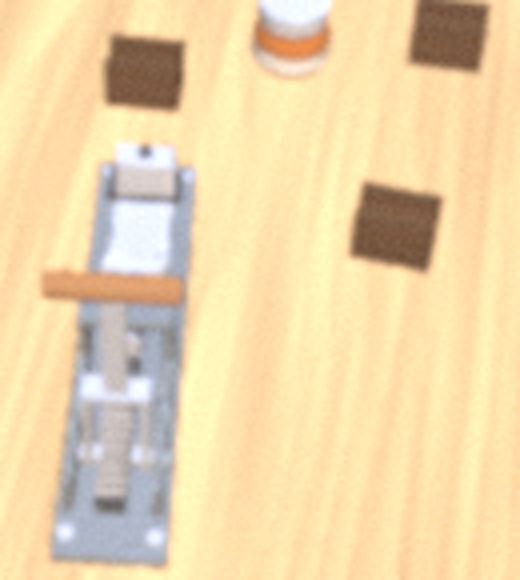

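Run:
```python
from h import *
f=grab("top")
def P(u,v,z): return ray(f,u/4+210,v/4+170,z)
A,B,C,D=[P(*c,12) for c in [(37,100),(45,198),(510,150),(499,53)]]
print(A,B,C,D)
lev=(A+B)/2; fix=(C+D)/2; L=np.linalg.norm(lev-fix); ax=(lev-fix)/L
print("len",L,np.linalg.norm(A-B),np.linalg.norm(C-D)); mid=(lev+fix)/2
org=mid+ax*10; th=np.arctan2(ax[1],ax[0]); print("vice org",org[:2],"yaw",th)
yv=np.array([-ax[1],ax[0],0])
print("bed",org-85*ax,"handle",org+100*ax)
for u,v in [(97,40),(104,161)]:
    p=P(u,v,189)-org; print("bar end",p@ax,p@yv)
# block top corners
c=[P(*q,40) for q in [(433,311),(487,316),(481,398),(426,393)]]
c=np.array(c); print(c, c.mean(0)); d=(c[0]+c[1]-c[2]-c[3])/2; print("blk len",np.linalg.norm(d),"yaw",np.arctan2(d[1],d[0]))
p=P(*np.mean([(300,80),(333,80),(305,145),(310,145)],0),56)-org;print(p@ax)
```

```text
[626.07690414 113.76793181  12.        ] [557.38565065 105.55296955  12.        ] [ 599.78381057 -217.89637981   12.        ] [ 668.5112117  -209.52448704   12.        ]
len 326.1408676817382 69.1807336696111 69.23542630085466
vice org [611.63884478 -42.1099235 ] yaw 1.701220725461864
bed [ 622.6935154  -126.38800046   12.        ] handle [598.63334993  57.04075529  12.        ]
bar end 99.79812408014456 -38.7545426253071
bar end 102.71245315413013 36.61108481280443
[[ 484.21064512 -162.69301987   40.        ]
 [ 481.75217982 -199.47772084   40.        ]
 [ 426.33567646 -195.98172593   40.        ]
 [ 428.77767751 -158.7139379    40.        ]] [ 455.26904472 -179.21660113   40.        ]
blk len 55.550612029948766 yaw -0.06733254455238984
-35.0951007406406
```

```bash
cat >> h.py <<'E'
def go(x,y,z,ang):
    """print shift/turn to reach TCP world pos with tool y at angle ang"""
    s=status.get_state(); M=Rq(s["orientation"]); d=M.T@(np.array([x,y,z])-s["ee_pos"])/10
    a=np.arctan2(M[1,1],M[0,1]); t=-np.degrees((ang-a+np.pi)%(2*np.pi)-np.pi)
    print("clock",s["clock"],"pos",s["ee_pos"].round(1),"ang",round(a,4),"q",s["q"].round(2),"w",round(s["width"],1),"F",s["ft_force"].round(1))
    print("tilt",np.degrees(np.arccos(-M[2,2])).round(2),"shift cm",d.round(2),"turn",t.round(1))
E
python3 -c "
from h import *
go(456,-179,170,1.503)"
```

```text
clock 0.3 pos [168.3 601.6 230.8] ang 1.298 q [ 1.19  0.22  1.61 -0.    1.31 -0.11] w 85.5 F [ 1.3 -0.1  0.1]
tilt 0.05 shift cm [-48.74 -67.42   6.13] turn -11.7
```

Call:
{"api": "jog_arm", "payload": {
  "series": [
    [[8.5,-48.7,-67.4,6.1,-11.7],[8.5,-48.7,-67.4,6.1,-11.7],[8.5,-48.7,-67.4,6.1,-11.7],[8.5,-48.7,-67.4,6.1,-11.7],[8.5,-48.7,-67.4,6.1,-11.7],[8.5,-48.7,-67.4,6.1,-11.7],[8.5,-48.7,-67.4,6.1,-11.7],[8.5,-48.7,-67.4,6.1,-11.7],[8.5,-48.7,-67.4,6.1,-11.7],[8.5,-48.7,-67.4,6.1,-11.7],[8.5,-48.7,-67.4,6.1,-11.7],[8.5,-48.7,-67.4,6.1,-11.7],[8.5,-48.7,-67.4,6.1,-11.7],[8.5,-48.7,-67.4,6.1,-11.7],[8.5,-48.7,-67.4,6.1,-11.7],[8.5,-48.7,-67.4,6.1,-11.7],[8.5,-48.7,-67.4,6.1,-11.7],[8.5,-48.7,-67.4,6.1,-11.7],[8.5,-48.7,-67.4,6.1,-11.7],[8.5,-48.7,-67.4,6.1,-11.7]]
  ]
}}

```text
clock: 2.3
ee_pos: [455.2, -177.3, 170.1]
orientation: [-0.0, 0.034, 0.999, 0.0]
ft_force: [0.2, -0.5, -0.7]
width: 84.7
```

Run:
```python
from h import *
go(456,-179,170,1.503)
f=grab("wrist"); cv2.imwrite("pics/w1.png",cv2.convertScaleAbs(f["color"][...,::-1],alpha=1.6,beta=15))
np.save("w1T.npy",f["T"])
```

```text
clock 2.3 pos [ 455.2 -177.3  170.1] ang 1.5029 q [-0.52 -0.01  1.98  0.    1.17 -2.02] w 84.7 F [ 0.2 -0.5 -0.7]
tilt 0.07 shift cm [-0.09 -0.17  0.01] turn -0.0
```

View pics/w1.png

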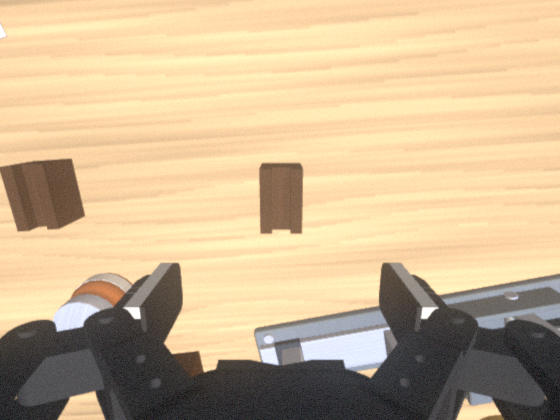

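Run:
```python
from h import *
f=grab("wrist")
# zoom
crop(f,240,145,80,105,6,"w1z.png")
for q in [(260,167),(302,167),(302,233),(261,233)]: print(ray(f,*q,40).round(1))
```

```text
[ 427.1 -192.3   40. ]
[ 429.4 -158.    40. ]
[ 486.5 -160.9   40. ]
[ 484.1 -196.3   40. ]
```

View pics/w1z.png

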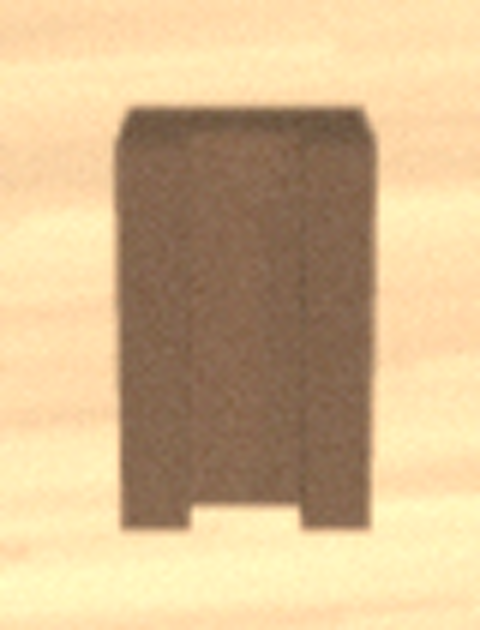

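Run:
```python
from h import *
f=grab("wrist")
q=[ray(f,*c,40) for c in [(259.5,169.2),(302.7,169.2),(301.7,233),(260.3,233)]]
m=np.mean(q,0);print(m, (np.array(q)).round(1)); go(m[0],m[1],9,1.503)
```

```text
[ 457.85026233 -177.10025553   40.        ] [[ 429.  -192.9   40. ]
 [ 431.4 -157.5   40. ]
 [ 486.7 -161.1   40. ]
 [ 484.3 -196.9   40. ]]
clock 2.45 pos [ 455.5 -177.1  170.4] ang 1.5039 q [-0.51 -0.01  1.98  0.    1.17 -2.02] w 85.1 F [-0.1 -0.  -0.1]
tilt 0.01 shift cm [-2.400e-01  1.000e-02  1.614e+01] turn 0.1
```

Call:
{"api": "jog_arm", "payload": {
  "series": [
    [[8.5,-0.2,0,4,0],[8.5,-0.2,0,8,0],[8.5,-0.2,0,12,0],[8.5,-0.2,0,14.5,0],[8.5,-0.2,0,16.1,0],[8.5,-0.2,0,16.1,0],[5,-0.2,0,16.1,0],[3,-0.2,0,16.1,0],[3,-0.2,0,16.1,0],[3,-0.2,0,16.1,0],[3,-0.2,0,16.1,0],[3,-0.2,0,16.1,0],[3,-0.2,0,16.1,0],[3,-0.2,0,16.1,0],[3,-0.2,0,16.1,0]]
  ],
  "squeeze": 40
}}

```text
clock: 3.95
ee_pos: [459.2, -179.2, 10.9]
orientation: [0.001, 0.034, 0.999, -0.001]
ft_force: [-0.5, 1.1, 6.5]
width: 35.2
```

Run:
```python
from h import *
go(457,-177,130,1.503)
```

```text
clock 3.95 pos [ 459.2 -179.2   10.9] ang 1.5021 q [-0.51  0.25  2.05  0.    0.83 -2.02] w 35.2 F [-0.5  1.1  6.5]
tilt 0.16 shift cm [  0.2    0.19 -11.91] turn -0.1
```

Run:
```python
from h import *
go(600,-130,130,.130)
```

```text
clock 3.95 pos [ 459.2 -179.2   10.9] ang 1.5021 q [-0.51  0.25  2.05  0.    0.83 -2.02] w 35.2 F [-0.5  1.1  6.5]
tilt 0.16 shift cm [-13.74   5.86 -11.88] turn 78.6
```

Call:
{"api": "jog_arm", "payload": {
  "series": [
    [[3,0,0,-3,0],[3,0,0,-6,0],[3,0,0,-9,0],[3,0,0,-12,0],[3,0,0,-12,0],[3,0,0,-12,0]]
  ]
}}

```text
clock: 4.55
ee_pos: [457.9, -178.7, 129.7]
orientation: [0.001, 0.034, 0.999, -0.0]
ft_force: [-0.7, -0.1, -1.9]
width: 35.5
```

Run:
```python
from h import *
f=grab("wrist"); cv2.imwrite("pics/w2.png",cv2.convertScaleAbs(f["color"][...,::-1],alpha=1.6,beta=15))
go(610,-130,130,.130)
```

```text
clock 4.6 pos [ 456.9 -178.1  128.4] ang 1.5021 q [-0.51  0.05  2.01 -0.    1.08 -2.02] w 35.6 F [-0.4 -0.2 -1.7]
tilt 0.1 shift cm [-14.94   5.85  -0.18] turn 78.6
```

View pics/w2.png

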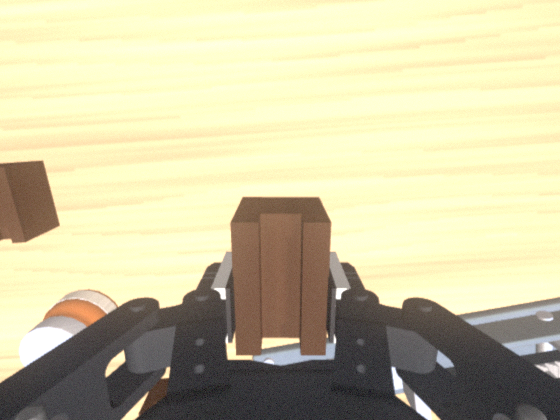

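The block is held squarely between the pads. The edges of its top face are at rows 222 and 353. Next I'll work out where it sits along the fingers.

Run:
```python
from h import *
f=grab("wrist"); s=status.get_state(); z=s["ee_pos"][2]+29.1; M=Rq(s["orientation"])
q=[ray(f,*c,z) for c in [(234,222),(329,222),(326,353),(237,353)]]
for p in q: print((M.T@(p-s["ee_pos"])).round(1))
print((M.T@(np.mean(q,0)-s["ee_pos"])).round(1))
go(610,-130,130,.130)
```

```text
[ 28.9 -17.3 -29. ]
[ 28.9  16.8 -29. ]
[-26.5  17.7 -29.2]
[-26.4 -18.2 -29.2]
[  1.2  -0.2 -29.1]
clock 4.65 pos [ 456.4 -177.8  127.6] ang 1.5021 q [-0.51  0.05  2.01 -0.    1.08 -2.02] w 35.4 F [-1.1  0.3 -0.5]
tilt 0.19 shift cm [-15.     5.82  -0.28] turn 78.6
```

Call:
{"api": "jog_arm", "payload": {
  "series": [
    [[3,-14.9,5.9,0,78.6],[3,-14.9,5.9,0,78.6],[3,-14.9,5.9,0,78.6],[3,-14.9,5.9,0,78.6],[3,-14.9,5.9,0,78.6],[3,-14.9,5.9,0,78.6],[3,-14.9,5.9,0,78.6],[3,-14.9,5.9,0,78.6],[3,-14.9,5.9,0,78.6],[3,-14.9,5.9,0,78.6],[3,-14.9,5.9,0,78.6],[3,-14.9,5.9,0,78.6],[3,-14.9,5.9,0,78.6]]
  ]
}}

```text
clock: 5.95
ee_pos: [610.2, -129.8, 128.9]
orientation: [-0.0, 0.659, 0.752, -0.0]
ft_force: [-0.0, 0.6, -0.7]
width: 35.3
```

Run:
```python
from h import *
go(622.7,-126.4,130,.130)
f=grab("wrist"); cv2.imwrite("pics/w3.png",cv2.convertScaleAbs(f["color"][...,::-1],alpha=1.6,beta=15))
f=grab("top"); crop(f,210,170,150,110,5,"top3.png")
```

```text
clock 5.95 pos [ 610.2 -129.8  128.9] ang 0.1316 q [-0.32  0.32  1.69 -0.    1.13 -0.45] w 35.3 F [-0.   0.6 -0.7]
tilt 0.04 shift cm [ 0.18  1.28 -0.11] turn 0.1
```

View pics/w3.png

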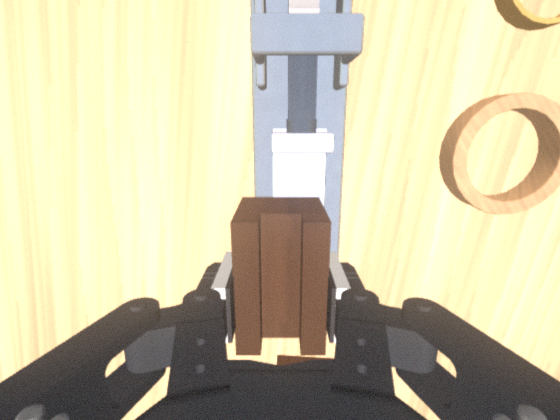

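View pics/top3.png

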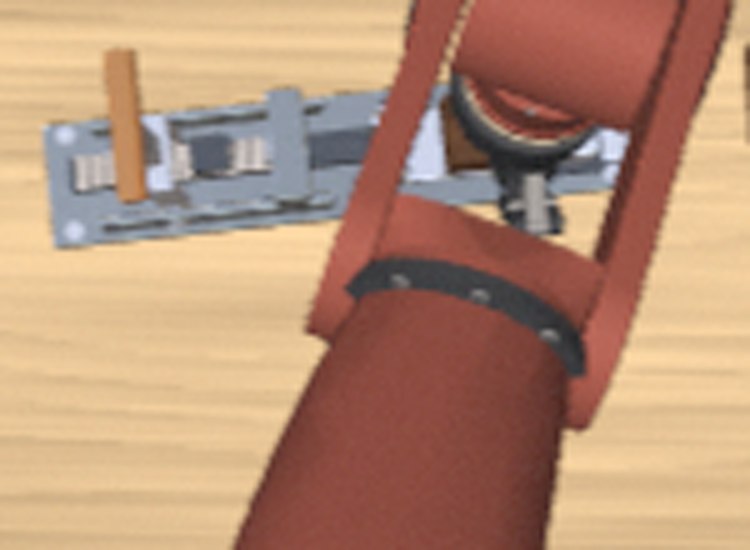

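Run:
```python
from h import *
s=status.get_state(); f=grab("wrist"); crop(f,230,0,150,210,3.8,"w3z.png"); M=Rq(s["orientation"])
t=lambda u,v,z:(M.T@(ray(f,u,v,z)-s["ee_pos"])).round(1)
print("plate L",t(253,90,12),t(257,190,12)," R",t(346,95,12),t(341,250,12))
print("bed",t(273,165,20),t(326,165,20)); print("jaw face top",t(300,151,56))
```

```text
plate L [ 86.9 -17.8 117.2] [ 11.9 -16.3 117.2]  R [ 83.4  50.7 117.2] [-39.3  52.9 117.2]
bed [ 32.9  -3.3 109.2] [ 32.8  36.7 109.2]
jaw face top [46.7 14.8 73.2]
```

View pics/w3z.png

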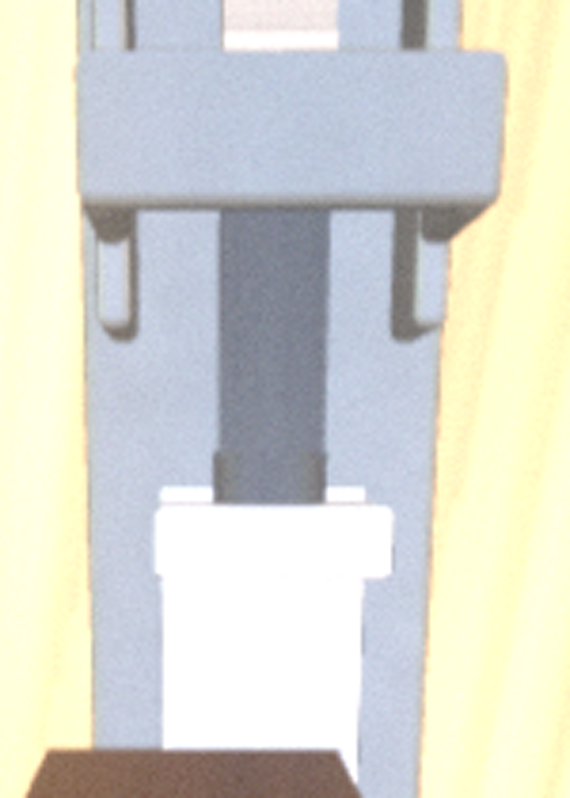

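Call:
{"api": "jog_arm", "payload": {
  "series": [
    [[3,0.4,1.65,0,-0.6],[3,0.4,1.65,2,-0.6],[3,0.4,1.65,5,-0.6],[3,0.4,1.65,8,-0.6],[3,0.4,1.65,8.6,-0.6],[3,0.4,1.65,8.6,-0.6],[3,0.4,1.65,8.6,-0.6]]
  ]
}}

```text
clock: 6.8
ee_pos: [627.6, -124.2, 44.9]
orientation: [0.001, 0.656, 0.755, 0.001]
ft_force: [1.1, 0.4, -0.4]
width: 35.7
```

Run:
```python
from h import *
go(622.7,-126.4,31,.130)
f=grab("wrist"); cv2.imwrite("pics/w4.png",cv2.convertScaleAbs(f["color"][...,::-1],alpha=1.3,beta=5))
f=grab("side"); crop(f,225,150,130,145,4,"side4.png")
```

```text
clock 6.8 pos [ 627.6 -124.2   44.9] ang 0.1409 q [-0.3   0.45  1.69 -0.    1.   -0.45] w 35.7 F [ 1.1  0.4 -0.4]
tilt 0.15 shift cm [-0.15 -0.52  1.39] turn 0.6
```

View pics/w4.png

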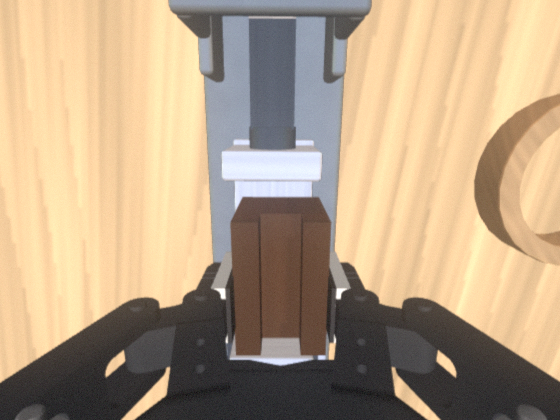

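View pics/side4.png

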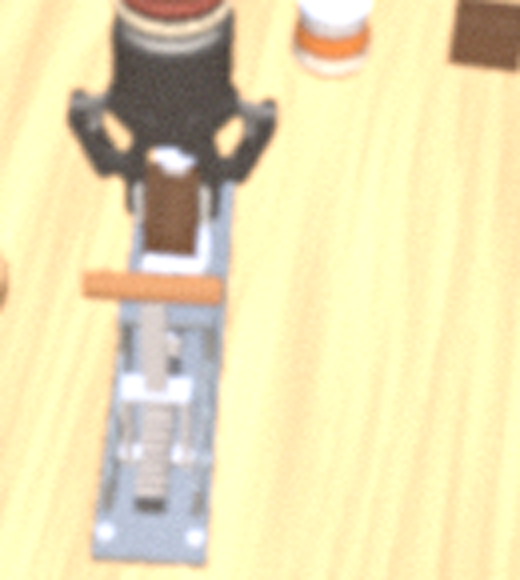

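Run:
```python
from h import *
s=status.get_state(); f=grab("wrist"); M=Rq(s["orientation"])
t=lambda u,v,z:(M.T@(ray(f,u,v,z)-s["ee_pos"])).round(1)
print("plate L",t(207,110,12),t(213,235,12)," R",t(342,110,12),t(337,235,12))
print("bed",t(235,190,20),t(312,190,20)); print("jaw face top",t(223,153,56),t(321,153,56), t(272,178,20),"front bottom guess")
print(s["ee_pos"])
```

```text
plate L [ 70.9 -34.9  33.5] [  3.9 -35.5  33.6]  R [70.8 33.5 33.7] [ 3.7 34.  33.9]
bed [ 31.3 -21.2  25.6] [31.2 18.5 25.8]
jaw face top [ 53.7 -20.3 -10.4] [ 53.6  18.2 -10.3] [37.5 -2.1 25.7] front bottom guess
[ 628.20527952 -124.35165813   45.74154765]
```

Call:
{"api": "jog_arm", "payload": {
  "series": [
    [[3,0,-0.1,0.5,0],[3,0,-0.1,1.0,0],[3,0,-0.1,1.2,0],[3,0,-0.1,1.3,0],[3,0,-0.1,1.3,0],[3,0,-0.1,1.3,0]]
  ]
}}

```text
clock: 7.55
ee_pos: [624.9, -123.7, 30.9]
orientation: [-0.001, 0.656, 0.755, -0.0]
ft_force: [-2.9, 0.4, 5.5]
width: 35.2
```

Call:
{"api": "jog_arm", "payload": {
  "series": [
    [[4.5,0,0,0,0],[6,0,0,0,0],[7,0,0,0,0],[7,0,0,0,0],[7,0,0,0,0],[7,0,0,0,0],[7,0,0,0,0]]
  ]
}}

```text
clock: 8.25
ee_pos: [625.3, -123.9, 30.3]
orientation: [-0.0, 0.656, 0.755, 0.0]
ft_force: [0.9, 0.2, 0.1]
width: 70.1
```

Run:
```python
from h import *
go(622.7,-126.4,31,.130)
f=grab("wrist"); cv2.imwrite("pics/w5.png",cv2.convertScaleAbs(f["color"][...,::-1],alpha=1.3,beta=5))
```

```text
clock 8.25 pos [ 625.3 -123.9   30.3] ang 0.1409 q [-0.31  0.47  1.7   0.    0.97 -0.45] w 70.1 F [0.9 0.2 0.1]
tilt 0.0 shift cm [-0.21 -0.29 -0.07] turn 0.6
```

View pics/w5.png

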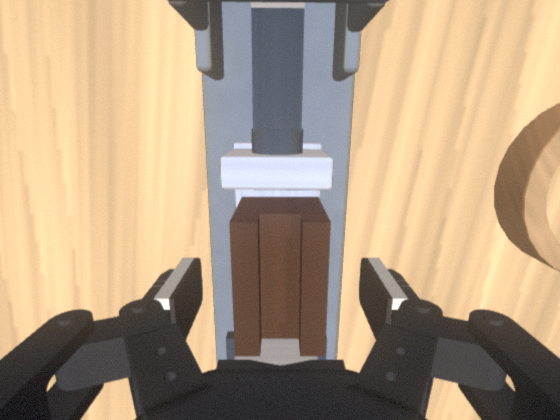

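Call:
{"api": "jog_arm", "payload": {
  "series": [
    [[7,0,0,-3,0],[7,0,0,-7,0],[7,0,0,-12,0],[7,0,0,-17,0],[7,0,0,-22,0],[7,0,0,-24,0],[7,0,0,-24,0]]
  ]
}}

```text
clock: 9.0
ee_pos: [628.1, -124.7, 276.7]
orientation: [0.005, 0.656, 0.755, 0.002]
ft_force: [-0.6, -0.9, -0.0]
width: 70.1
```

Run:
```python
from h import *
go(600,57,290,1.711)
f=grab("wrist"); cv2.imwrite("pics/w6.png",cv2.convertScaleAbs(f["color"][...,::-1],alpha=1.3,beta=5))
```

```text
clock 9.0 pos [ 628.1 -124.7  276.7] ang 0.141 q [-0.31  0.21  1.54 -0.    1.38 -0.45] w 70.1 F [-0.6 -0.9 -0. ]
tilt 0.63 shift cm [18.38 -0.22 -1.42] turn -90.0
```

View pics/w6.png

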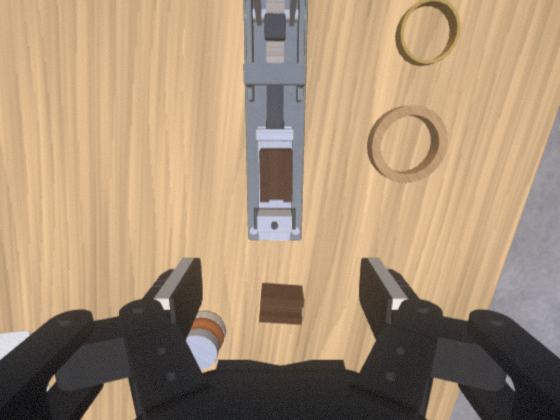

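Block is seated on the bed with gaps to both jaws: its top is at (260–292, 149–203), with the moving jaw at row 138 and the fixed jaw at rows 208–235. I'll measure the gaps.

Run:
```python
from h import *
s=status.get_state(); f=grab("wrist"); crop(f,235,100,80,150,5,"w6z.png"); M=Rq(s["orientation"])
np.save("T6.npy",f["T"])
print(s["ee_pos"])
```

```text
[ 626.5011244  -124.26650376  272.96604363]
```

View pics/w6z.png

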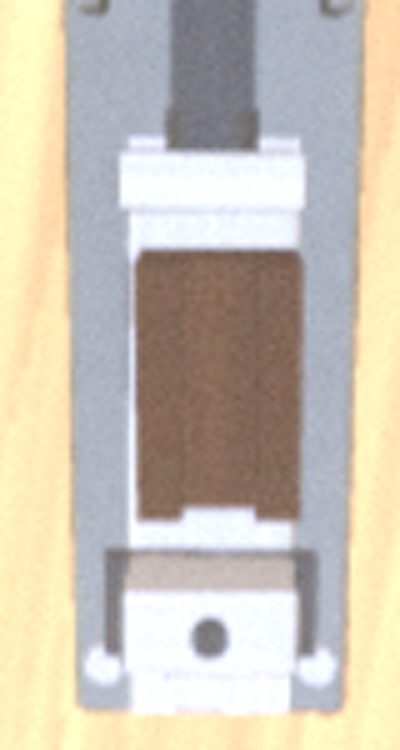

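Run:
```python
from h import *
s=status.get_state(); f=grab("wrist"); M=Rq(s["orientation"]); print(s["ee_pos"])
t=lambda u,v,z:((M.T@(ray(f,235+u/5,100+v/5,z)-s["ee_pos"])).round(1))
for n,a in dict(jb=(210,153,56),jf=(210,208,56),bfront=(215,258,60),bfront2=(215,250,60),brear=(150,520,60),brear2=(270,520,60),fixtop=(210,590,56),fixtop76=(210,590,76),fixbot=(210,553,20),end=(210,712,12),bl=(137,380,60),br=(301,380,60),pl=(73,380,12),pr=(353,380,12)).items(): print(n,t(*a))
```

```text
[ 625.09911713 -123.84923     270.05896777]
jb [ 54.6  -1.2 214.1]
jf [ 43.3  -1.2 214.1]
bfront [ 3.330e+01 -2.000e-01  2.101e+02]
bfront2 [ 3.500e+01 -2.000e-01  2.101e+02]
brear [-23.2 -14.5 210.1]
brear2 [-23.3  11.7 210.1]
fixtop [-40.4  -1.5 214.1]
fixtop76 [-34.4  -1.3 194.1]
fixbot [-41.8  -1.8 250.1]
end [-86.3  -2.1 258.1]
bl [  7.6 -16.9 210.1]
br [  7.6  18.1 210.1]
pl [ -0.5 -35.  258.1]
pr [ -0.5  32.9 258.1]
```

Run:
```python
from h import *
go(600,61,255,1.712)
```

```text
clock 9.15 pos [ 624.2 -123.6  268.2] ang 0.1408 q [-0.31  0.22  1.54 -0.    1.38 -0.45] w 69.9 F [-0.5  0.1 -0.5]
tilt 0.19 shift cm [18.61  0.2   1.35] turn -90.0
```

Call:
{"api": "jog_arm", "payload": {
  "series": [
    [[7,18.6,0.2,1.3,-90],[7,18.6,0.2,1.3,-90],[7,18.6,0.2,1.3,-90],[7,18.6,0.2,1.3,-90],[7,18.6,0.2,1.3,-90],[7,18.6,0.2,1.3,-90],[7,18.6,0.2,1.3,-90],[7,18.6,0.2,1.3,-90],[7,18.6,0.2,1.3,-90],[7,18.6,0.2,1.3,-90],[7,18.6,0.2,1.3,-90],[7,18.6,0.2,1.3,-90],[7,18.6,0.2,1.3,-90]]
  ]
}}

```text
clock: 10.45
ee_pos: [600.0, 60.5, 254.8]
orientation: [-0.002, -0.07, 0.998, 0.0]
ft_force: [-0.0, -0.2, 0.5]
width: 70.0
```

Run:
```python
from h import *
go(600,61,255,1.712)
f=grab("wrist"); cv2.imwrite("pics/w7.png",cv2.convertScaleAbs(f["color"][...,::-1],alpha=1.3,beta=5))
f=grab("top"); crop(f,210,170,150,110,5,"top7.png")
f=grab("side"); crop(f,225,150,130,145,4,"side7.png")
```

```text
clock 10.45 pos [600.   60.5 254.8] ang 1.71 q [-0.02  0.16  1.64  0.    1.35 -1.73] w 70.0 F [-0.  -0.2  0.5]
tilt 0.24 shift cm [-0.01  0.05 -0.02] turn -0.1
```

View pics/w7.png

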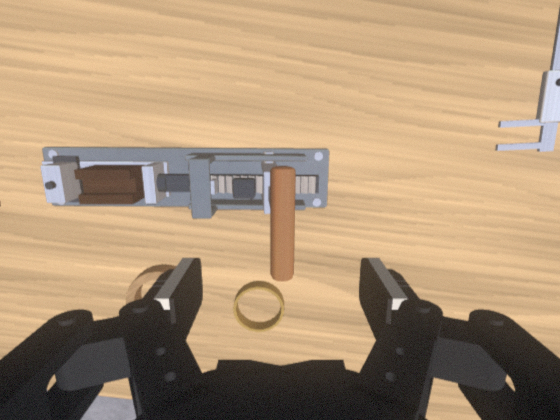

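View pics/side7.png

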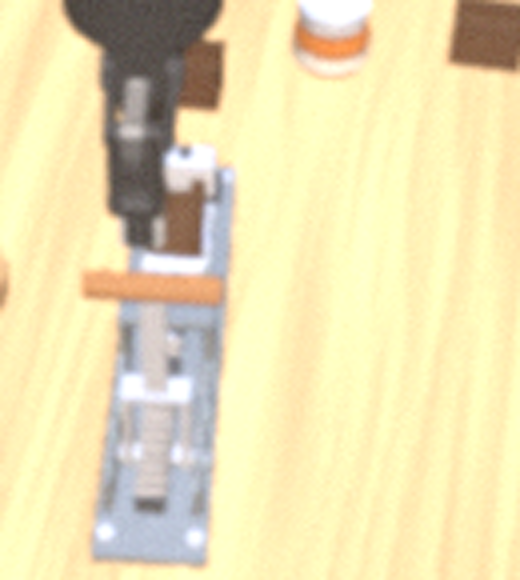

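Run:
```python
from h import *
s=status.get_state(); f=grab("wrist"); M=Rq(s["orientation"]); print(s["ee_pos"])
t=lambda u,v,z:((M.T@(ray(f,u,v,z)-s["ee_pos"])).round(1))
print(t(283.5,168,192),t(282.5,280,192),t(283,224,189))
print(t(328,180,12),t(43,180,12), [ (t(u,v,12)).tolist() for u,v in [(328,149),(328,209),(43,148),(43,207)]])
```

```text
[600.76330672  60.56244471 256.36345934]
[35.7  1.  64.4] [-41.    0.4  64.3] [-1.8  0.7 67.4]
[ -4.2  54.8 244.4] [  -3.9 -280.1  244.3] [[31.7, 53.5, 244.4], [-39.5, 56.1, 244.3], [33.1, -273.0, 244.4], [-36.7, -286.3, 244.2]]
```

Call:
{"api": "jog_arm", "payload": {
  "series": [
    [[7,-0.2,0.1,3,0],[7,-0.2,0.1,6,0],[7,-0.2,0.1,8,0],[7,-0.2,0.1,8.4,0],[7,-0.2,0.1,8.4,0],[4,-0.2,0.1,8.4,0],[2.5,-0.2,0.1,8.4,0],[2.5,-0.2,0.1,8.4,0],[2.5,-0.2,0.1,8.4,0]]
  ],
  "squeeze": 30
}}

```text
clock: 11.55
ee_pos: [603.6, 61.8, 174.3]
orientation: [0.001, -0.07, 0.998, -0.0]
ft_force: [0.3, -0.3, -0.0]
width: 25.0
```

Run:
```python
from h import *
go(600,61,171,1.712)
f=grab("wrist"); cv2.imwrite("pics/w8.png",cv2.convertScaleAbs(f["color"][...,::-1],alpha=1.3,beta=5))
```

```text
clock 11.55 pos [603.6  61.8 174.3] ang 1.7116 q [-0.01  0.23  1.71  0.    1.2  -1.73] w 25.0 F [ 0.3 -0.3 -0. ]
tilt 0.1 shift cm [ 0.37 -0.03  0.33] turn -0.0
```

View pics/w8.png

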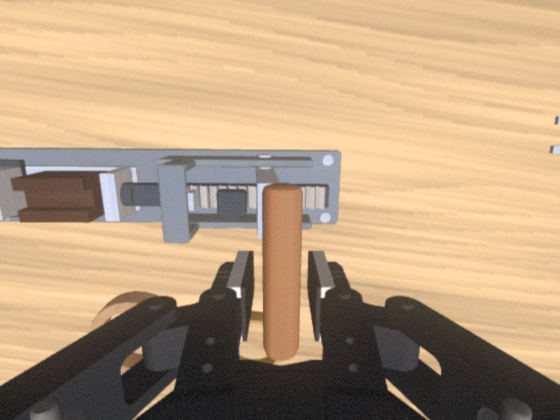

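Call:
{"api": "jog_arm", "payload": {
  "series": [
    [[2.5,0,0,0.3,0],[1.4,0,0,0.3,0],[1,0,0,0.3,0],[1,0,0,0.3,0],[1,0,0,0.3,0],[1,0,0,0.3,0]]
  ]
}}

```text
clock: 12.2
ee_pos: [602.7, 61.9, 170.0]
orientation: [-0.0, -0.07, 0.998, 0.0]
ft_force: [-0.2, 0.2, -1.9]
width: 15.0
```

Run:
```python
from h import *
go(600,61,171,1.712)
```

```text
clock 12.2 pos [602.7  61.9 170. ] ang 1.7115 q [-0.01  0.24  1.71  0.    1.2  -1.73] w 15.0 F [-0.2  0.2 -1.9]
tilt 0.04 shift cm [ 0.28 -0.05 -0.1 ] turn -0.0
```

Call:
{"api": "jog_arm", "payload": {
  "series": [
    [[1,0,-0.5,0,0],[1,0,-1.0,0,0],[1,0,-1.5,0,0],[1,0,-2.0,0,0],[1,0,-2.5,0,0],[1,0,-2.9,0,0],[1,0,-2.9,0,0],[1,0,-2.9,0,0],[1,0,-2.9,0,0]]
  ]
}}

```text
clock: 13.1
ee_pos: [606.6, 33.5, 171.1]
orientation: [-0.001, -0.07, 0.998, 0.001]
ft_force: [-3.5, 4.1, 5.1]
width: 14.9
```

Run:
```python
from h import *
go(600,61,171,1.712)
f=grab("wrist"); cv2.imwrite("pics/w9.png",cv2.convertScaleAbs(f["color"][...,::-1],alpha=1.3,beta=5))
```

```text
clock 13.1 pos [606.6  33.5 171.1] ang 1.7113 q [-0.06  0.24  1.71  0.    1.2  -1.77] w 14.9 F [-3.5  4.1  5.1]
tilt 0.12 shift cm [0.27 2.82 0.01] turn -0.0
```

View pics/w9.png

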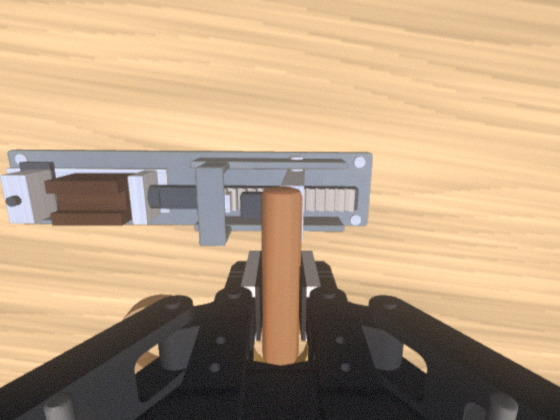

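Call:
{"api": "jog_arm", "payload": {
  "series": [
    [[1,0,0.5,0,0],[1,0,1.0,0,0],[1,0,1.5,0,0],[1,0,2.0,0,0],[1,0,2.5,0,0],[1,0,2.9,0,0],[1,0,2.9,0,0],[1,0,2.9,0,0]]
  ]
}}

```text
clock: 13.95
ee_pos: [603.0, 61.1, 171.1]
orientation: [-0.0, -0.071, 0.998, -0.001]
ft_force: [-4.7, -0.4, 5.5]
width: 14.9
```

Run:
```python
from h import *
go(600,61,171,1.712)
f=grab("wrist"); cv2.imwrite("pics/w10.png",cv2.convertScaleAbs(f["color"][...,::-1],alpha=1.3,beta=5))
```

```text
clock 13.95 pos [603.   61.1 171.1] ang 1.712 q [-0.01  0.23  1.71 -0.    1.2  -1.73] w 14.9 F [-4.7 -0.4  5.5]
tilt 0.08 shift cm [0.3  0.03 0.01] turn -0.0
```

View pics/w10.png

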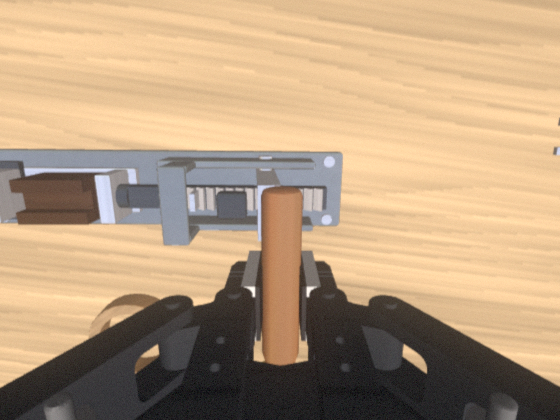

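Call:
{"api": "jog_arm", "payload": {
  "series": [
    [[1,0,-0.5,0,0],[1,0,-1.0,0,0],[1,0,-1.5,0,0],[1,0,-2.0,0,0],[1,0,-2.5,0,0],[1,0,-2.9,0,0],[1,0,-2.9,0,0],[1,0,-2.9,0,0],[1,0,-2.9,0,0]]
  ]
}}

```text
clock: 14.9
ee_pos: [606.6, 34.8, 170.7]
orientation: [-0.001, -0.07, 0.998, 0.002]
ft_force: [-4.0, 3.6, 5.0]
width: 14.6
```

Call:
{"api": "jog_arm", "payload": {
  "series": [
    [[1,0,0.5,0,0],[1,0,1.0,0,0],[1,0,1.5,0,0],[1,0,2.0,0,0],[1,0,2.5,0,0],[1,0,2.9,0,0],[1,0,2.9,0,0],[1,0,2.9,0,0]]
  ]
}}

```text
clock: 15.7
ee_pos: [603.1, 61.5, 170.7]
orientation: [-0.0, -0.071, 0.998, -0.0]
ft_force: [-4.2, -1.1, 4.9]
width: 15.0
```

Run:
```python
from h import *
go(600,61,171,1.712)
f=grab("wrist"); cv2.imwrite("pics/w11.png",cv2.convertScaleAbs(f["color"][...,::-1],alpha=1.3,beta=5))
```

```text
clock 15.7 pos [603.1  61.5 170.7] ang 1.712 q [-0.01  0.23  1.71 -0.    1.2  -1.73] w 15.0 F [-4.2 -1.1  4.9]
tilt 0.03 shift cm [ 0.31 -0.01 -0.03] turn -0.0
```

View pics/w11.png

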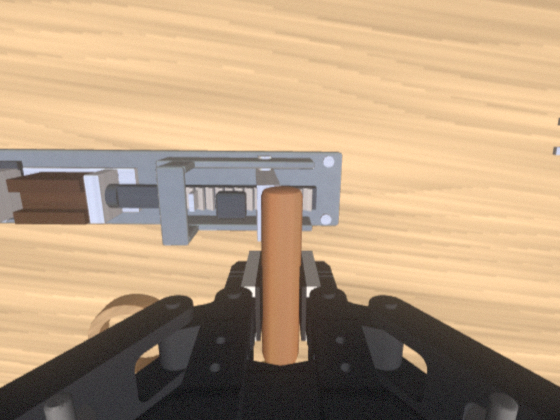

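Run:
```python
import cv2,numpy as np
ims=[cv2.resize(cv2.imread(f"pics/w{i}.png")[145:245,0:350],None,fx=2,fy=1.9) for i in (8,10,11)]
cv2.imwrite("pics/cmp.png",np.vstack(ims))
```

```text
(no output)
```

View pics/cmp.png

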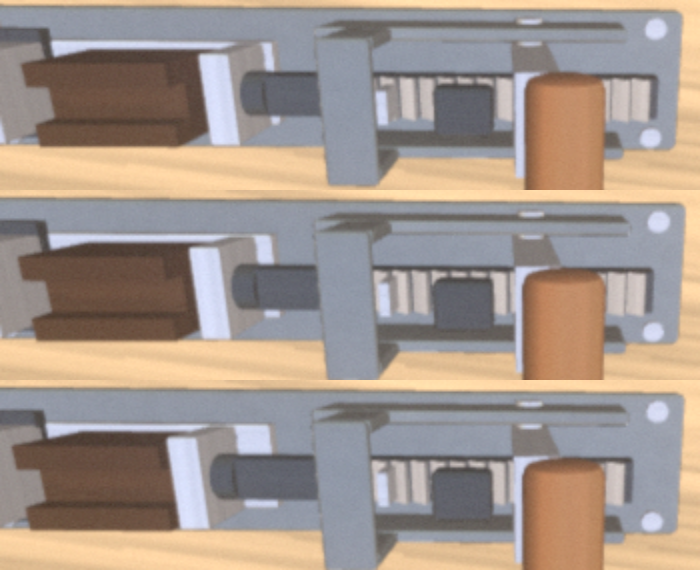

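Run:
```python
from h import *
f=imaging.grab_frame("wrist")
def pose(q,p):
    T=np.eye(4);T[:3,:3]=Rq(q);T[:3,3]=p; g=dict(f); g["T"]=T@f["hand_eye"]; return g
q=[0,-.0705,.9975,0]
ax=np.array([np.cos(1.712),np.sin(1.712),0])
for n,p,J,E,B in [("8",[603.6,61.8,174.3],(100,172),(338.5,152),(182,)),("10",[603,61.1,171.1],(95,175),(341,153),()),("11",[603.1,61.5,170.7],(84,174),(339.5,153),())]:
    g=pose(q,p); 
    j=ray(g,*J,56)@ax; e=ray(g,*E,12)@ax
    print(n,"jaw",j,"end",e,"vice x of jaw",155-(e-j))
```

```text
8 jaw -166.78657224612934 end 27.8040098304732 vice x of jaw -39.590582076602544
10 jaw -169.89324852635642 end 28.9268525470127 vice x of jaw -43.82010107336913
11 jaw -177.7290910710223 end 27.894946564279635 vice x of jaw -50.62403763530193
```

Call:
{"api": "jog_arm", "payload": {
  "series": [
    [[1,0,-0.5,0,0],[1,0,-1.0,0,0],[1,0,-1.5,0,0],[1,0,-2.0,0,0],[1,0,-2.5,0,0],[1,0,-2.9,0,0],[1,0,-3.0,0,0],[1,0,-3.0,0,0],[1,0,-3.0,0,0]]
  ]
}}

```text
clock: 16.7
ee_pos: [606.8, 34.3, 170.7]
orientation: [-0.0, -0.07, 0.998, 0.003]
ft_force: [-4.8, 4.2, 6.0]
width: 14.7
```

Run:
```python
from h import *
go(600,61,171,1.712)
f=grab("wrist"); cv2.imwrite("pics/w12.png",cv2.convertScaleAbs(f["color"][...,::-1],alpha=1.3,beta=5))
```

```text
clock 16.7 pos [606.8  34.3 170.7] ang 1.711 q [-0.06  0.24  1.71  0.01  1.2  -1.77] w 14.7 F [-4.8  4.2  6. ]
tilt 0.3 shift cm [ 0.3   2.74 -0.01] turn -0.1
```

Call:
{"api": "jog_arm", "payload": {
  "series": [
    [[1,0,0.5,0,0],[1,0,1.0,0,0],[1,0,1.5,0,0],[1,0,2.0,0,0],[1,0,2.5,0,0],[1,0,3.0,0,0],[1,0,3.0,0,0],[1,0,3.0,0,0]]
  ]
}}

```text
clock: 17.55
ee_pos: [603.2, 61.8, 170.2]
orientation: [0.0, -0.07, 0.998, 0.0]
ft_force: [-1.2, -0.5, 2.2]
width: 14.8
```

Run:
```python
from h import *
go(600,61,171,1.712)
f=grab("wrist"); cv2.imwrite("pics/w13.png",cv2.convertScaleAbs(f["color"][...,::-1],alpha=1.3,beta=5))
ims=[cv2.resize(cv2.imread(f"pics/w{i}.png")[145:245,0:380],None,fx=2,fy=1.9) for i in (11,12,13)]
cv2.imwrite("pics/cmp2.png",np.vstack(ims))
```

```text
clock 17.55 pos [603.2  61.8 170.2] ang 1.7118 q [-0.01  0.24  1.71  0.    1.19 -1.73] w 14.8 F [-1.2 -0.5  2.2]
tilt 0.03 shift cm [ 0.33 -0.04 -0.08] turn -0.0
```

View pics/cmp2.png

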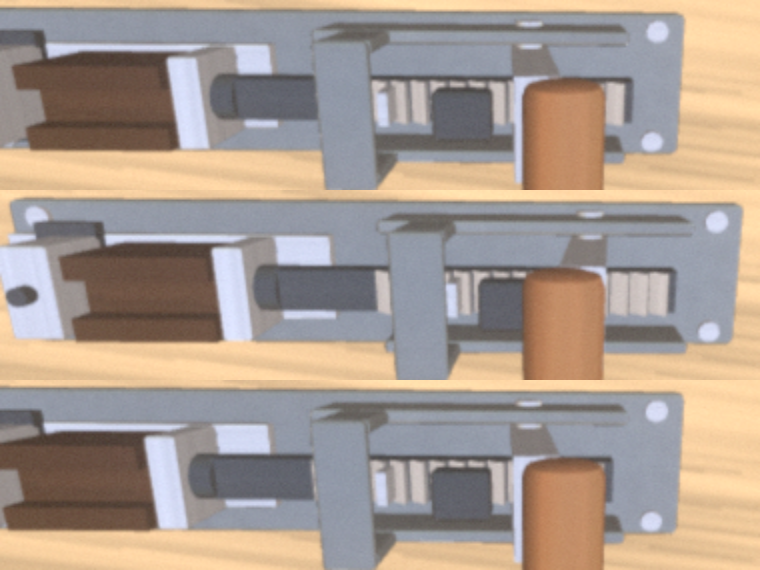

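Call:
{"api": "jog_arm", "payload": {
  "series": [
    [[1,0,-0.5,0,0],[1,0,-1.0,0,0],[1,0,-1.5,0,0],[1,0,-2.0,0,0],[1,0,-2.5,0,0],[1,0,-2.9,0,0],[1,0,-3.0,0,0],[1,0,-3.0,0,0],[1,0,-3.0,0,0]]
  ]
}}

```text
clock: 18.5
ee_pos: [607.0, 34.2, 170.6]
orientation: [-0.0, -0.07, 0.998, 0.003]
ft_force: [-3.7, 4.3, 5.5]
width: 15.1
```

Run:
```python
from h import *
go(600,61,171,1.712)
f=grab("wrist"); cv2.imwrite("pics/w14.png",cv2.convertScaleAbs(f["color"][...,::-1],alpha=1.3,beta=5))
for _ in range(3):
    status.get_state(); print(status.get_state()["ft_force"].round(1)); grab("side")
ims=[cv2.resize(cv2.imread(f"pics/w{i}.png")[145:245,0:380],None,fx=2,fy=1.9) for i in (9,12,14)]
cv2.imwrite("pics/cmp3.png",np.vstack(ims))
```

```text
clock 18.5 pos [607.   34.2 170.6] ang 1.7106 q [-0.06  0.24  1.71  0.01  1.2  -1.77] w 15.1 F [-3.7  4.3  5.5]
tilt 0.32 shift cm [ 0.32  2.75 -0.03] turn -0.1
[-3.8  4.6  4.9]
[-4.3  4.8  5.1]
[-3.4  4.8  4.6]
```

View pics/cmp3.png

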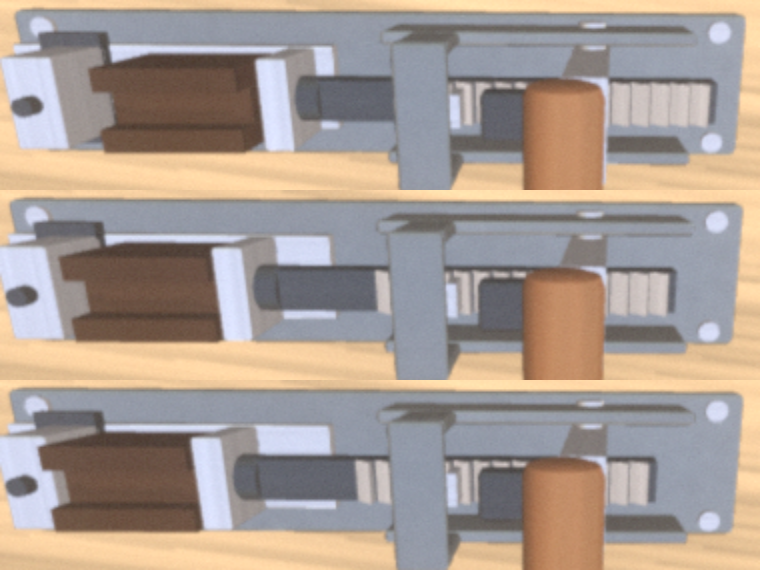

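Call:
{"api": "jog_arm", "payload": {
  "series": [
    [[1,0,0.5,0,0],[1,0,1.0,0,0],[1,0,1.5,0,0],[1,0,2.0,0,0],[1,0,2.5,0,0],[1,0,3.0,0,0],[1,0,3.0,0,0],[1,0,3.0,0,0]]
  ]
}}

```text
clock: 19.5
ee_pos: [603.4, 61.6, 170.7]
orientation: [0.0, -0.07, 0.998, -0.0]
ft_force: [-1.6, -0.8, 4.6]
width: 14.9
```

Run:
```python
from h import *
go(600,61,171,1.712)
f=grab("wrist"); cv2.imwrite("pics/w15.png",cv2.convertScaleAbs(f["color"][...,::-1],alpha=1.3,beta=5))
```

```text
clock 19.5 pos [603.4  61.6 170.7] ang 1.7117 q [-0.01  0.23  1.71 -0.    1.2  -1.73] w 14.9 F [-1.6 -0.8  4.6]
tilt 0.05 shift cm [ 0.34 -0.01 -0.04] turn -0.0
```

Call:
{"api": "jog_arm", "payload": {
  "series": [
    [[1,0,-0.5,0,0],[1,0,-1.0,0,0],[1,0,-1.5,0,0],[1,0,-2.0,0,0]]
  ]
}}

```text
clock: 19.95
ee_pos: [605.4, 46.4, 171.3]
orientation: [-0.0, -0.07, 0.998, 0.005]
ft_force: [-6.3, 11.3, 14.3]
width: 14.7
```

Call:
{"api": "jog_arm", "payload": {
  "series": [
    [[1,0,-0.5,0,0],[1,0,-0.9,0,0],[1,0,-1.0,0,0],[1,0,-1.0,0,0],[1,0,-1.0,0,0]]
  ]
}}

```text
clock: 20.45
ee_pos: [606.9, 35.9, 171.1]
orientation: [-0.0, -0.07, 0.998, 0.004]
ft_force: [-4.9, 7.9, 7.9]
width: 14.9
```

Run:
```python
from h import *
go(600,61,171,1.712)
f=grab("wrist"); cv2.imwrite("pics/w16.png",cv2.convertScaleAbs(f["color"][...,::-1],alpha=1.3,beta=5))
for _ in range(3):
    status.get_state(); s=status.get_state();print(s["ft_force"].round(1),s["ee_pos"].round(1)); grab("side")
ims=[cv2.resize(cv2.imread(f"pics/w{i}.png")[145:245,0:380],None,fx=2,fy=1.9) for i in (14,15,16)]
cv2.imwrite("pics/cmp4.png",np.vstack(ims))
```

```text
clock 20.45 pos [606.9  35.9 171.1] ang 1.7108 q [-0.06  0.24  1.71  0.01  1.2  -1.77] w 14.9 F [-4.9  7.9  7.9]
tilt 0.47 shift cm [0.33 2.58 0.03] turn -0.1
[-3.8  7.3  7.9] [606.9  35.9 171.1]
[-4.8  7.4  8.6] [606.9  35.9 171.1]
[-3.7  7.9  7.5] [606.9  35.9 171.1]
```

View pics/cmp4.png

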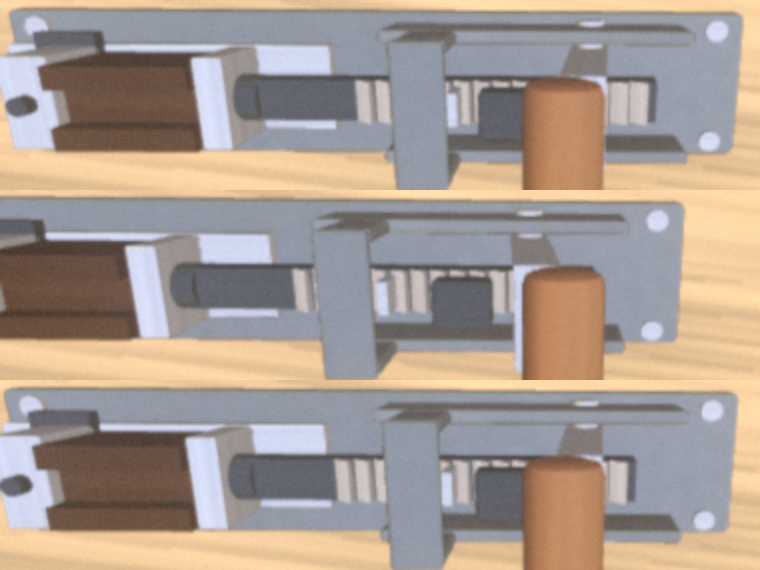

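Call:
{"api": "jog_arm", "payload": {
  "series": [
    [[1,0,-0.1,0,0],[1,0,-0.3,0,0],[1,0,-0.3,0,0],[1,0,-0.3,0,0]]
  ]
}}

```text
clock: 21.05
ee_pos: [607.2, 33.8, 170.9]
orientation: [-0.0, -0.07, 0.998, 0.005]
ft_force: [-4.3, 9.6, 8.3]
width: 15.1
```

Run:
```python
from h import *
go(600,61,171,1.712)
for _ in range(3):
    s=status.get_state();print(s["ft_force"].round(1),s["ee_pos"].round(1)); f=grab("wrist")
cv2.imwrite("pics/w17.png",cv2.convertScaleAbs(f["color"][...,::-1],alpha=1.3,beta=5))
```

```text
clock 21.05 pos [607.2  33.8 170.9] ang 1.7108 q [-0.06  0.24  1.71  0.01  1.2  -1.78] w 15.1 F [-4.3  9.6  8.3]
tilt 0.57 shift cm [0.33 2.79 0.02] turn -0.1
[-4.3  9.6  8.3] [607.2  33.8 170.9]
[-4.3  9.3  8.2] [607.2  33.8 170.9]
[-4.5  9.2  7.6] [607.2  33.8 171. ]
```

Call:
{"api": "jog_arm", "payload": {
  "series": [
    [[1,0,0.5,0,0],[1,0,1.0,0,0],[1,0,1.5,0,0],[1,0,2.0,0,0],[1,0,2.5,0,0],[1,0,3.0,0,0],[1,0,3.3,0,0],[1,0,3.3,0,0],[1,0,3.3,0,0]]
  ]
}}

```text
clock: 22.1
ee_pos: [603.5, 62.2, 170.7]
orientation: [0.001, -0.07, 0.998, 0.0]
ft_force: [-1.9, 1.0, 4.8]
width: 14.9
```

Run:
```python
from h import *
go(600,61,171,1.712)
f=grab("wrist"); cv2.imwrite("pics/w18.png",cv2.convertScaleAbs(f["color"][...,::-1],alpha=1.3,beta=5))
ims=[cv2.resize(cv2.imread(f"pics/w{i}.png")[145:245,0:380],None,fx=2,fy=1.9) for i in (17,15,18)]
cv2.imwrite("pics/cmp5.png",np.vstack(ims))
```

```text
clock 22.1 pos [603.5  62.2 170.7] ang 1.7116 q [-0.01  0.23  1.71  0.    1.2  -1.73] w 14.9 F [-1.9  1.   4.8]
tilt 0.08 shift cm [ 0.36 -0.07 -0.03] turn -0.0
```

View pics/cmp5.png

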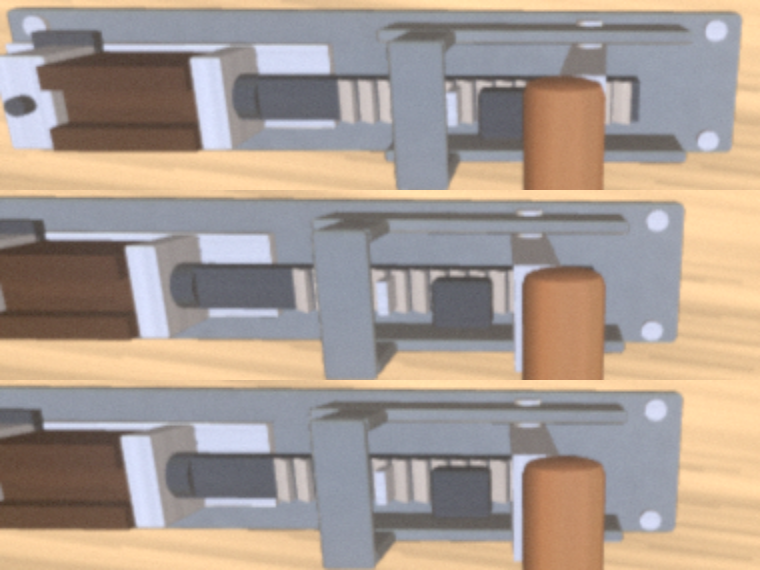

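Call:
{"api": "jog_arm", "payload": {
  "series": [
    [[1,0,-0.5,0,0],[1,0,-1.0,0,0],[1,0,-1.5,0,0],[1,0,-2.0,0,0],[1,0,-2.5,0,0],[1,0,-2.9,0,0],[1,0,-3.2,0,0],[1,0,-3.3,0,0],[1,0,-3.3,0,0],[1,0,-3.3,0,0]]
  ],
  "squeeze": 60
}}

```text
clock: 23.15
ee_pos: [606.7, 37.6, 171.5]
orientation: [-0.0, -0.07, 0.998, 0.009]
ft_force: [-5.8, 18.0, 11.4]
width: 14.2
```

Run:
```python
from h import *
go(600,61,171,1.712)
for _ in range(2):
    s=status.get_state();print(s["ft_force"].round(1),s["ee_pos"].round(1)); f=grab("wrist")
cv2.imwrite("pics/w19.png",cv2.convertScaleAbs(f["color"][...,::-1],alpha=1.3,beta=5))
ims=[cv2.resize(cv2.imread(f"pics/w{i}.png")[145:245,0:380],None,fx=2,fy=1.9) for i in (14,17,19)]
cv2.imwrite("pics/cmp6.png",np.vstack(ims))
```

```text
clock 23.15 pos [606.7  37.6 171.5] ang 1.7105 q [-0.06  0.24  1.71  0.02  1.2  -1.78] w 14.2 F [-5.8 18.  11.4]
tilt 0.99 shift cm [0.34 2.41 0.09] turn -0.1
[-5.8 18.  11.4] [606.7  37.6 171.5]
[-5.  16.2 10.1] [606.7  37.6 171.5]
```

View pics/cmp6.png

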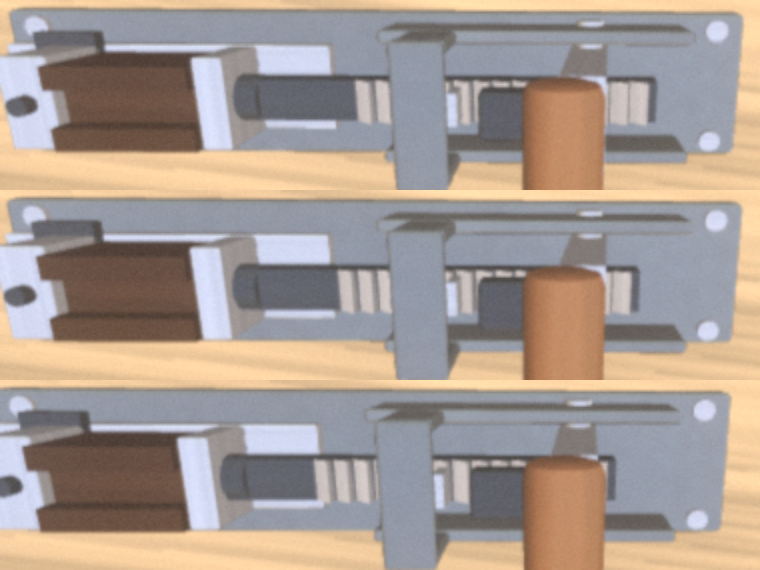

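Call:
{"api": "jog_arm", "payload": {
  "series": [
    [[1,0,-0.2,0,0],[1,0,-0.4,0,0],[1,0,-0.5,0,0],[1,0,-0.5,0,0],[1,0,-0.5,0,0]]
  ]
}}

```text
clock: 23.75
ee_pos: [607.4, 32.4, 171.5]
orientation: [-0.0, -0.07, 0.998, 0.008]
ft_force: [-5.5, 16.7, 10.3]
width: 14.3
```

Run:
```python
from h import *
go(600,61,171,1.712)
for _ in range(2):
    s=status.get_state();print(s["ft_force"].round(1),s["ee_pos"].round(1)); f=grab("wrist")
cv2.imwrite("pics/w20.png",cv2.convertScaleAbs(f["color"][...,::-1],alpha=1.3,beta=5))
ims=[cv2.resize(cv2.imread(f"pics/w{i}.png")[145:245,0:380],None,fx=2,fy=1.9) for i in (17,19,20)]
cv2.imwrite("pics/cmp7.png",np.vstack(ims))
```

```text
clock 23.75 pos [607.4  32.4 171.5] ang 1.7109 q [-0.07  0.24  1.7   0.02  1.2  -1.79] w 14.3 F [-5.5 16.7 10.3]
tilt 0.95 shift cm [0.34 2.94 0.1 ] turn -0.1
[-5.5 16.7 10.3] [607.4  32.4 171.5]
[-6.2 16.7 10.6] [607.4  32.4 171.4]
```

View pics/cmp7.png

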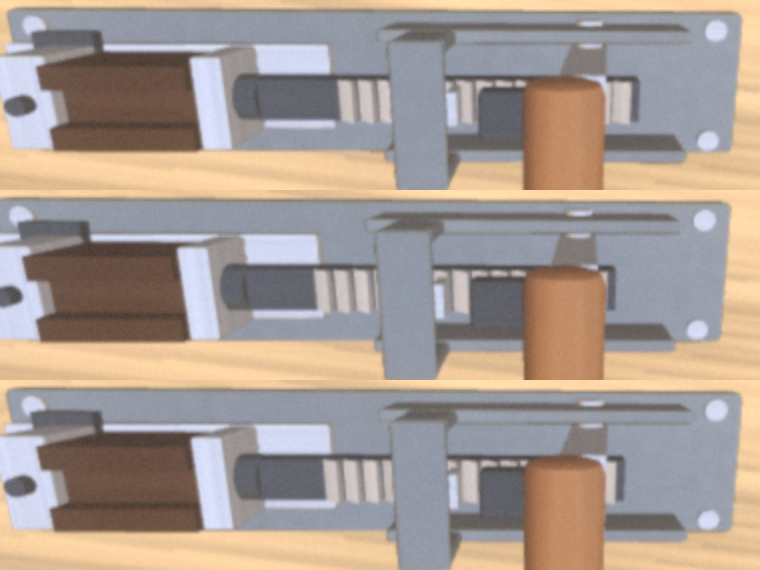

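Call:
{"api": "jog_arm", "payload": {
  "series": [
    [[1,0,0.5,0,0],[1,0,1.0,0,0],[1,0,1.5,0,0],[1,0,2.0,0,0],[1,0,2.5,0,0],[1,0,3.0,0,0],[1,0,3.5,0,0],[1,0,3.8,0,0],[1,0,3.8,0,0],[1,0,3.8,0,0]]
  ]
}}

```text
clock: 24.85
ee_pos: [603.5, 61.9, 171.1]
orientation: [0.001, -0.071, 0.997, -0.0]
ft_force: [-2.2, 0.1, 6.7]
width: 14.0
```

Run:
```python
from h import *
go(600,61,171,1.712)
f=grab("wrist"); cv2.imwrite("pics/w21.png",cv2.convertScaleAbs(f["color"][...,::-1],alpha=1.3,beta=5))
ims=[cv2.resize(cv2.imread(f"pics/w{i}.png")[145:245,0:380],None,fx=2,fy=1.9) for i in (15,18,21)]
cv2.imwrite("pics/cmp8.png",np.vstack(ims))
```

```text
clock 24.85 pos [603.5  61.9 171.1] ang 1.7124 q [-0.01  0.23  1.71 -0.    1.2  -1.73] w 14.0 F [-2.2  0.1  6.7]
tilt 0.07 shift cm [ 0.36 -0.04  0.01] turn 0.0
```

View pics/cmp8.png

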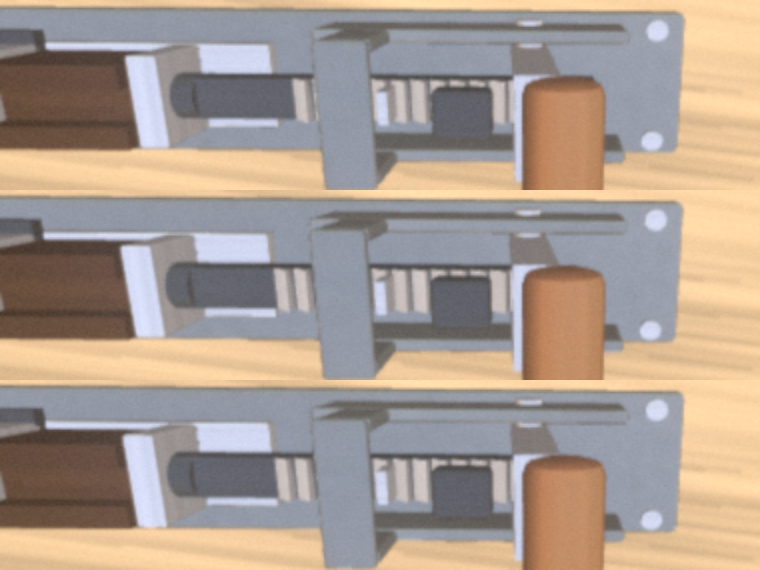

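The sixth stroke did not catch. The rack went back to the same tooth, so the squeeze is still about 17 N. I'll repeat it with a longer stroke.

Call:
{"api": "jog_arm", "payload": {
  "series": [
    [[1,0,-0.6,0,0],[1,0,-1.2,0,0],[1,0,-1.8,0,0],[1,0,-2.4,0,0],[1,0,-3.0,0,0],[1,0,-3.5,0,0],[1,0,-3.9,0,0],[1,0,-4.2,0,0],[1,0,-4.2,0,0],[1,0,-4.2,0,0]]
  ]
}}

```text
clock: 25.9
ee_pos: [607.8, 29.2, 171.4]
orientation: [-0.001, -0.07, 0.998, 0.009]
ft_force: [-6.2, 18.4, 10.4]
width: 13.8
```

Run:
```python
from h import *
go(600,61,171,1.712)
for _ in range(2):
    s=status.get_state();print(s["ft_force"].round(1),s["ee_pos"].round(1)); f=grab("wrist")
cv2.imwrite("pics/w22.png",cv2.convertScaleAbs(f["color"][...,::-1],alpha=1.3,beta=5))
ims=[cv2.resize(cv2.imread(f"pics/w{i}.png")[145:245,0:380],None,fx=2,fy=1.9) for i in (17,20,22)]
cv2.imwrite("pics/cmp9.png",np.vstack(ims))
```

```text
clock 25.9 pos [607.8  29.2 171.4] ang 1.7108 q [-0.08  0.24  1.7   0.02  1.2  -1.79] w 13.8 F [-6.2 18.4 10.4]
tilt 1.03 shift cm [0.33 3.26 0.1 ] turn -0.1
[-6.2 18.4 10.4] [607.8  29.2 171.4]
[-5.2 18.2 11.6] [607.9  29.2 171.4]
```

View pics/cmp9.png

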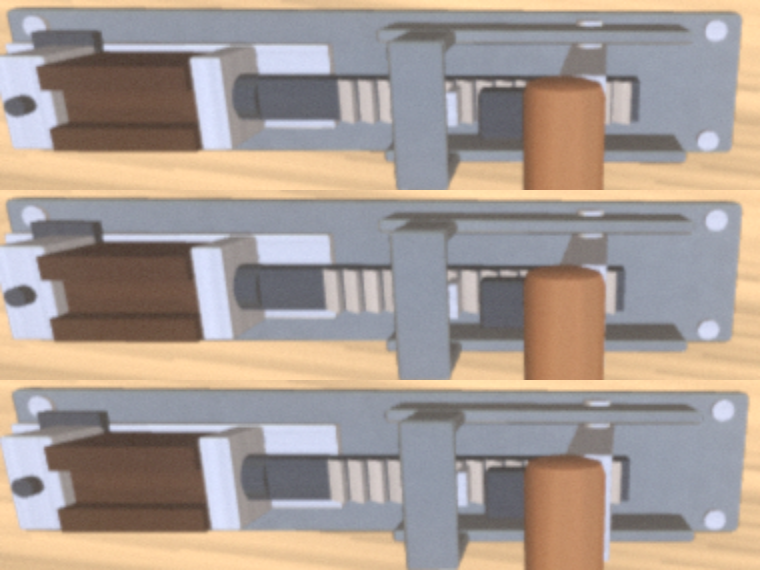

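View pics/w22.png

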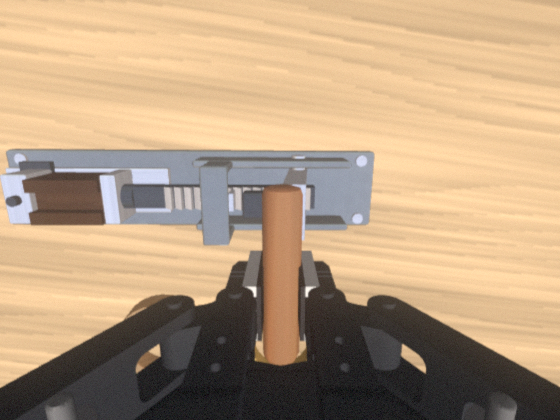

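Call:
{"api": "jog_arm", "payload": {
  "series": [
    [[1,0,-0.2,0,0],[1,0,-0.4,0,0],[1,0,-0.4,0,0],[1,0,-0.4,0,0]]
  ]
}}

```text
clock: 26.4
ee_pos: [608.2, 26.4, 171.1]
orientation: [-0.001, -0.07, 0.998, 0.01]
ft_force: [-6.0, 20.7, 10.7]
width: 13.9
```

Run:
```python
from h import *
go(600,61,171,1.712)
for _ in range(2):
    s=status.get_state();print(s["ft_force"].round(1),s["ee_pos"].round(1)); f=grab("wrist")
cv2.imwrite("pics/w23.png",cv2.convertScaleAbs(f["color"][...,::-1],alpha=1.3,beta=5))
ims=[cv2.resize(cv2.imread(f"pics/w{i}.png")[145:245,0:380],None,fx=2,fy=1.9) for i in (20,22,23)]
cv2.imwrite("pics/cmp10.png",np.vstack(ims))
f=grab("side"); crop(f,225,150,130,145,4,"side23.png")
```

```text
clock 26.4 pos [608.2  26.4 171.1] ang 1.7107 q [-0.08  0.24  1.7   0.02  1.2  -1.8 ] w 13.9 F [-6.  20.7 10.7]
tilt 1.17 shift cm [0.33 3.54 0.08] turn -0.1
[-6.  20.7 10.7] [608.2  26.4 171.1]
[-6.2 21.4 10. ] [608.2  26.4 171.1]
```

View pics/cmp10.png

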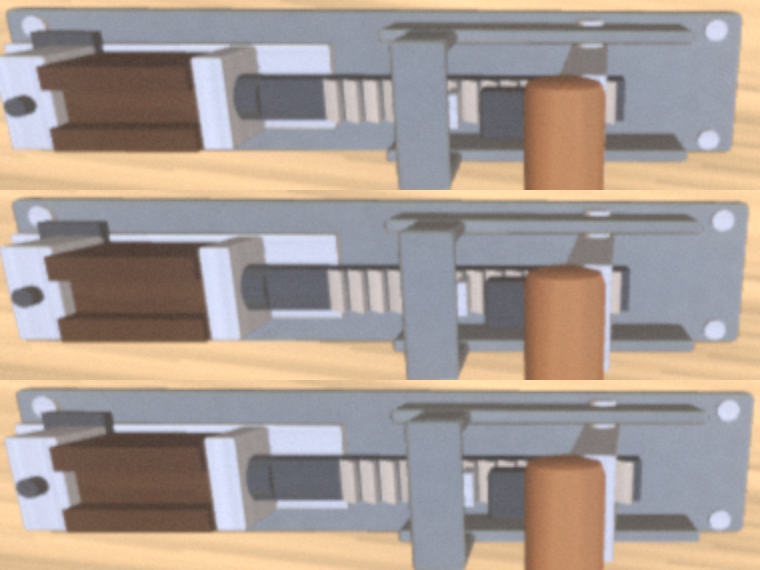

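View pics/side23.png

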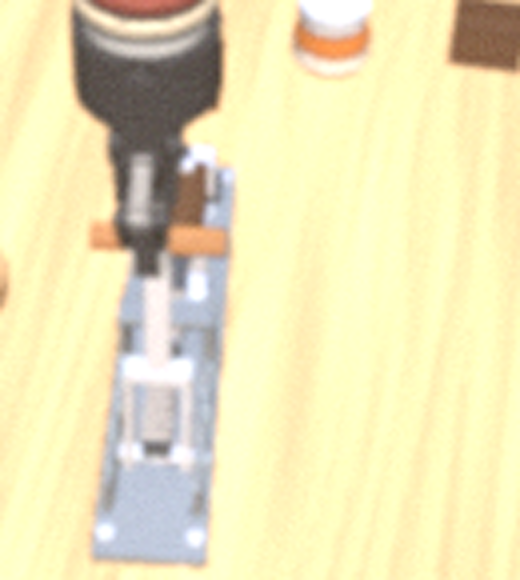

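Call:
{"api": "jog_arm", "payload": {
  "series": [
    [[1,0,0.6,0,0],[1,0,1.2,0,0],[1,0,1.8,0,0],[1,0,2.4,0,0],[1,0,3.0,0,0],[1,0,3.6,0,0],[1,0,4.2,0,0],[1,0,4.6,0,0],[1,0,4.6,0,0],[1,0,4.6,0,0]]
  ]
}}

```text
clock: 27.55
ee_pos: [603.9, 59.8, 171.4]
orientation: [0.001, -0.071, 0.997, -0.002]
ft_force: [-3.0, -3.5, 7.2]
width: 14.2
```

Run:
```python
from h import *
go(600,61,171,1.712)
f=grab("wrist"); cv2.imwrite("pics/w24.png",cv2.convertScaleAbs(f["color"][...,::-1],alpha=1.3,beta=5))
ims=[cv2.resize(cv2.imread(f"pics/w{i}.png")[145:245,0:380],None,fx=2,fy=1.9) for i in (18,21,24)]
cv2.imwrite("pics/cmp11.png",np.vstack(ims))
```

```text
clock 27.55 pos [603.9  59.8 171.4] ang 1.7125 q [-0.01  0.23  1.71 -0.    1.2  -1.73] w 14.2 F [-3.  -3.5  7.2]
tilt 0.26 shift cm [0.37 0.17 0.04] turn 0.0
```

View pics/cmp11.png

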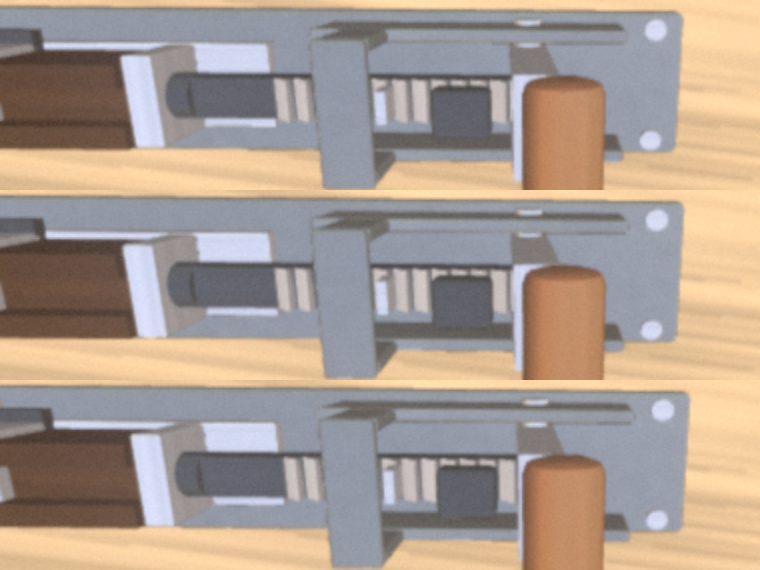

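```bash
python3 - <<'E'
from h import *
f=grab("side"); crop(f,225,150,130,145,4,"side24.png")
ax=np.array([np.cos(1.711),np.sin(1.711),0])
P=lambda u,v,z:ray(f,225+u/4,150+v/4,z)@ax
print("rest",P(83,283,189),P(222,290,189)," w23",P(90,237,189),P(228,240,189))
E
python3 - <<'E'
import cv2,numpy as np
a=[cv2.imread(f"pics/side{i}.png") for i in ("7","23")]
E
```

```text
rest -22.082126133366174 -22.200315011676416  w23 -55.82771295866963 -58.78967299626806
```

View pics/side24.png

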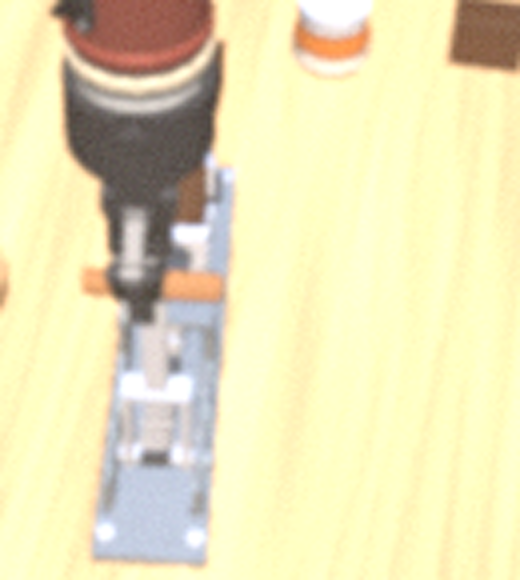

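Run:
```python
import cv2,numpy as np
for k,ids in enumerate([(14,17,20),(20,22,23)]):
    ims=[cv2.resize(cv2.imread(f"pics/w{i}.png")[165:225,85:385],None,fx=2.66,fy=3,interpolation=cv2.INTER_CUBIC) for i in ids]
    cv2.imwrite(f"pics/z{k}.png",np.vstack(ims))
```

```text
(no output)
```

View pics/z0.png

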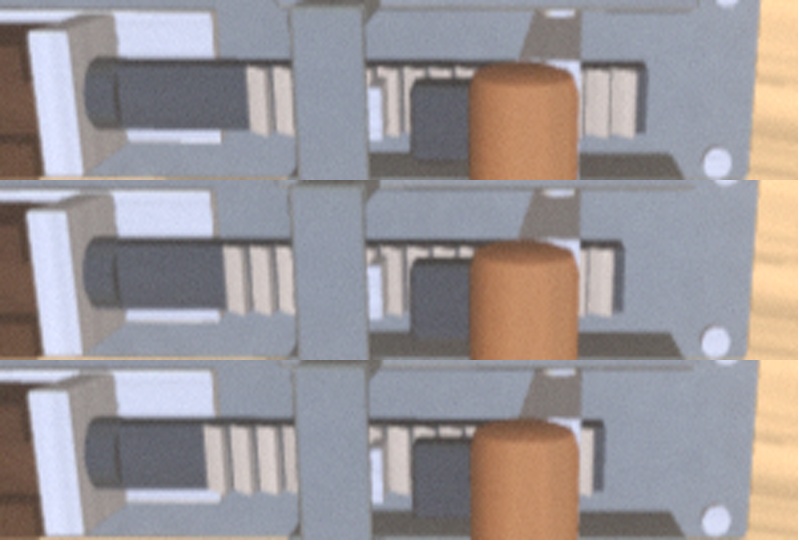

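View pics/z1.png

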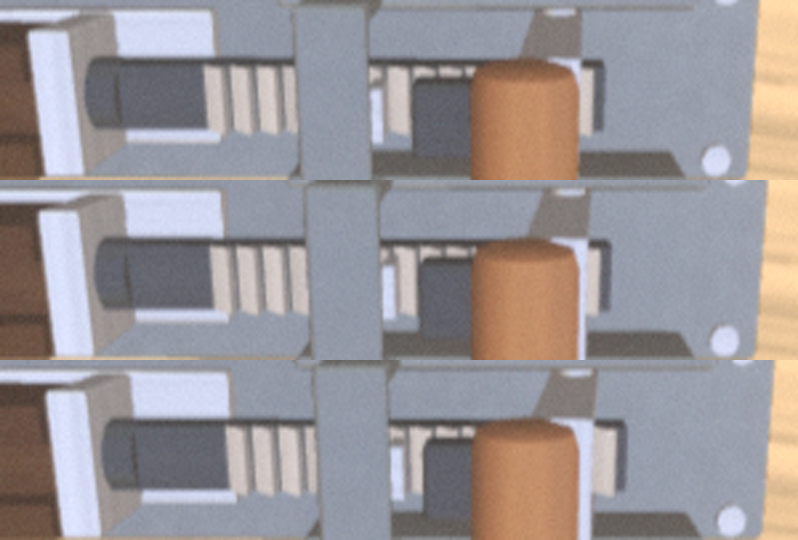

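Call:
{"api": "jog_arm", "payload": {
  "series": [
    [[1,0,0,0,0],[1,0,0.1,0,0],[1,0,0.1,0,0],[1,0,-0.7,0,0],[1,0,-1.5,0,0],[1,0,-2.3,0,0],[1,0,-3.1,0,0],[1,0,-3.9,0,0],[1,0,-4.2,0,0]]
  ],
  "squeeze": 30
}}

```text
clock: 28.55
ee_pos: [607.8, 29.4, 171.2]
orientation: [-0.001, -0.069, 0.998, 0.01]
ft_force: [-6.1, 22.2, 10.1]
width: 13.5
```

```bash
cat > look.py <<'E'
import sys
from h import *
n=sys.argv[1]; s=status.get_state(); f=grab("wrist")
print(s["clock"],s["ft_force"].round(1),s["ee_pos"].round(1),s["width"].round(1))
im=cv2.convertScaleAbs(f["color"][...,::-1],alpha=1.3,beta=5); cv2.imwrite(f"pics/w{n}.png",im)
ims=[cv2.resize(cv2.imread(f"pics/w{i}.png")[165:225,60:380],None,fx=2.5,fy=2.8,interpolation=cv2.INTER_CUBIC) for i in sys.argv[2:]+[n]]
cv2.imwrite(f"pics/z_{n}.png",np.vstack(ims))
E
python3 look.py 25 22 23
```

```text
Traceback (most recent call last):
  File "look.py", line 4, in <module>
    print(s["clock"],s["ft_force"].round(1),s["ee_pos"].round(1),s["width"].round(1))
                                                                 ^^^^^^^^^^^^^^^^
AttributeError: 'float' object has no attribute 'round'
```

```bash
sed -i 's/s\["width"\].round(1)/round(s["width"],1)/' look.py; python3 look.py 25 22 23
```

```text
28.6 [-5.3 18.3 10.6] [607.8  29.5 171.1] 13.9
```

View pics/z_25.png

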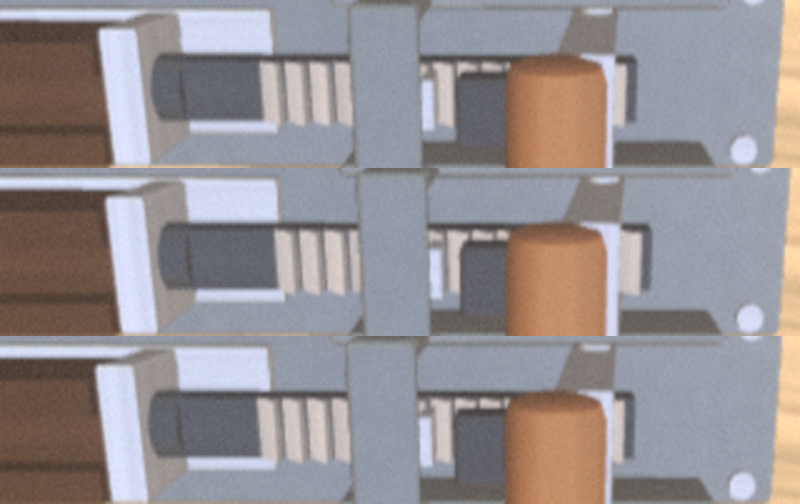

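View pics/w25.png

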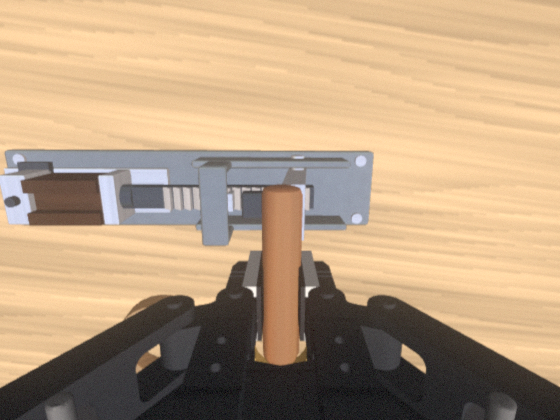

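Call:
{"api": "jog_arm", "payload": {
  "series": [
    [[1,0,0.8,0,0],[1,0,1.6,0,0],[1,0,2.4,0,0],[1,0,3.2,0,0],[1,0,4.0,0,0],[1,0,4.2,0,0],[1,0,4.2,0,0],[1,0,4.2,0,0]]
  ]
}}

```text
clock: 29.45
ee_pos: [603.7, 60.7, 172.0]
orientation: [0.001, -0.07, 0.998, -0.001]
ft_force: [-3.9, -3.9, 9.6]
width: 13.9
```

```bash
python3 look.py 26 18 24
```

```text
29.45 [-3.9 -3.9  9.6] [603.7  60.7 172. ] 13.9
```

View pics/z_26.png

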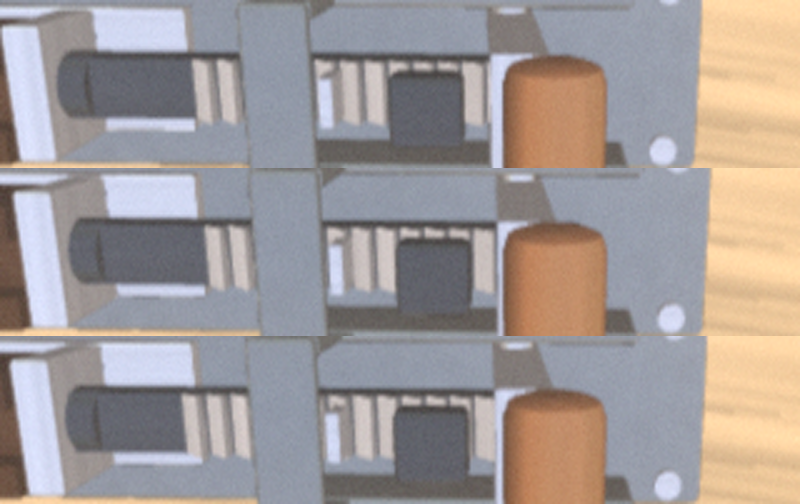

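The stroke caught: the rack has moved on by one tooth and the jaw spring is compressed by about 12–14 mm. Now I'll let go.

Call:
{"api": "jog_arm", "payload": {
  "series": [
    [[2.5,0,0,0,0],[4.5,0,0,0,0],[5,0,0,0,0],[5,0,0,0,0],[5,0,0,0,0],[5,0,0,-2,0],[5,0,0,-5,0],[5,0,0,-9,0],[5,0,0,-12,0],[5,0,0,-12,0],[5,0,0,-12,0]]
  ]
}}

```text
clock: 30.6
ee_pos: [603.4, 61.9, 291.1]
orientation: [0.001, -0.07, 0.998, 0.0]
ft_force: [-0.3, -0.4, -1.0]
width: 49.7
```

Run:
```python
from h import *
go(626,-124,270,0.141)
f=grab("wrist"); cv2.imwrite("pics/w27.png",cv2.convertScaleAbs(f["color"][...,::-1],alpha=1.3,beta=5))
f=grab("side"); crop(f,225,150,130,145,4,"side27.png")
```

```text
clock 30.6 pos [603.4  61.9 291.1] ang 1.7117 q [-0.01  0.13  1.6   0.    1.41 -1.73] w 49.7 F [-0.3 -0.4 -1. ]
tilt 0.11 shift cm [  0.38 -18.72   2.11] turn 90.0
```

View pics/w27.png

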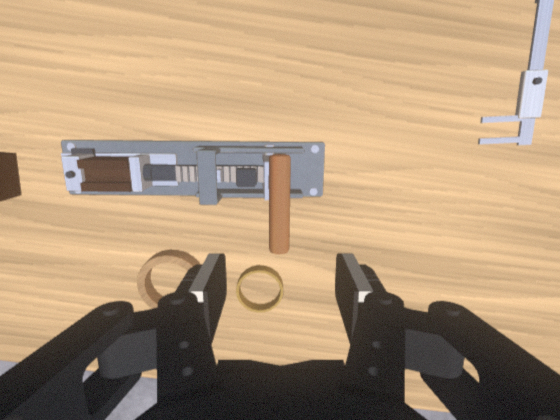

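View pics/side27.png

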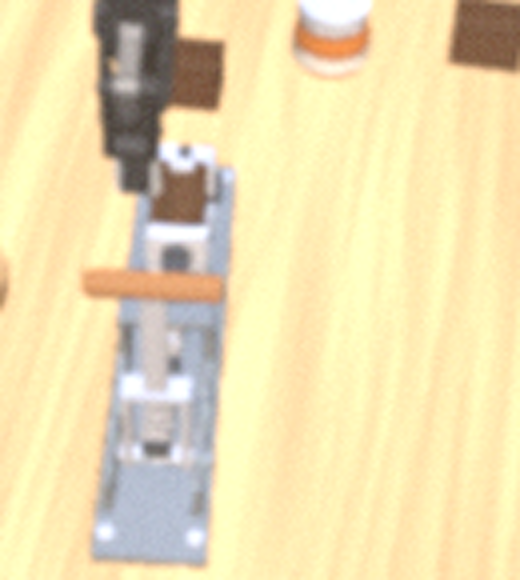

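Call:
{"api": "jog_arm", "payload": {
  "series": [
    [[5,0.4,-18.7,0,90],[5,0.4,-18.7,0,90],[5,0.4,-18.7,0,90],[5,0.4,-18.7,0,90],[5,0.4,-18.7,0,90],[5,0.4,-18.7,0,90],[5,0.4,-18.7,0,90],[5,0.4,-18.7,0,90],[5,0.4,-18.7,0,90],[5,0.4,-18.7,0,90],[5,0.4,-18.7,0,90],[5,0.4,-18.7,0,90],[5,0.4,-18.7,0,90],[5,0.4,-18.7,0,90]]
  ]
}}

```text
clock: 32.1
ee_pos: [624.9, -123.8, 289.2]
orientation: [-0.001, 0.655, 0.755, -0.0]
ft_force: [-0.3, 1.0, 0.3]
width: 49.8
```

Run:
```python
from h import *
go(626,-124,270,0.141)
f=grab("wrist"); crop(f,220,90,100,150,4,"w28.png")
```

```text
clock 32.1 pos [ 624.9 -123.8  289.2] ang 0.1419 q [-0.31  0.2   1.52  0.    1.42 -0.45] w 49.8 F [-0.3  1.   0.3]
tilt 0.1 shift cm [-0.04  0.11  1.92] turn 0.1
```

View pics/w28.png

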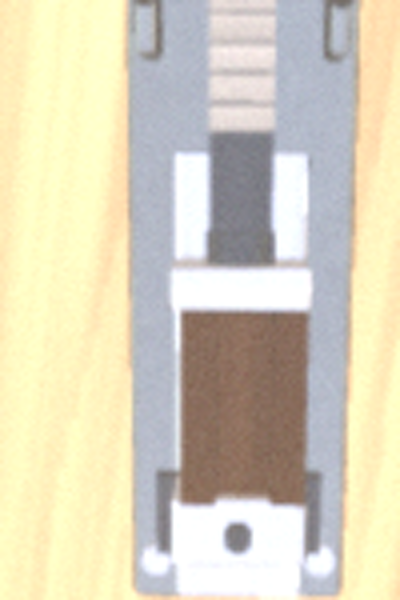

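```bash
python3 -c "
from plant import order
print(order.finish_job())"
```

```text
the job is handed in; nothing more can be done
None
```

The block nearest the base is clamped in the vice and the job is handed in at about 32 s. I estimate the squeeze at 38–44 N. That comes from how far the jaw spring looks compressed (about 12–14 mm) and the lever force at the last stroke, since nothing reads it directly.

- **Placing:** I stood the block on the bed groove up, about 1–2 mm off the centre line, and let go before touching the lever.
- **Pumping:** It took eight pulls to move the jaw on six times, using the lever only:
    - The first pull moved the jaw about 4 mm rather than a full 8 mm tooth.
    - The fifth left the squeeze at an estimated 16–22 N, too close to the lower limit.
    - The sixth and seventh did not catch and fell back to the same tooth. The eighth, a longer and quicker one, caught.
- **Last checks:** The pictures show the block straight and flat between the jaws, and the crossbar back where it started. The gripper is clear of everything. I saw no sign that anything else on the bench was moved, but I did not measure it.
- **Disagreement:** The paused lever force during the last stroke suggested a squeeze anywhere from 34 to 60 N, depending on which of the two given formulas applies. I trusted the spring compression because it gave the steadier figure.

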